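Fit bearing and hold a spread snap ring at the axle groove

ROBOT

A 7-joint arm with a two-finger parallel gripper is mounted at the origin on the work surface. World frame = base frame: x ahead of the robot, y to its left, z up, the work surface at z = 0. Lengths are in m, angles in degrees, forces in N, time in s.
With the tool pointing down it reaches from about 0.4 to 0.925 m from the base axis. Payload 4.1 kg.
Tool frame: the origin (TCP) lies midway between the tips of the shut fingers; the grasp point (between the pads) lies 19 mm behind it; z points along the fingers, y is the direction in which the jaws open and shut (so a half turn about z gives the same grasp; the last joint's range is limited). The gripper opens to 85 mm and grips with 20 to 120 N. Pads are 22 mm wide; open, the fingers measure 114 mm over their backs; the gripper's body (76 mm by 85 mm) begins 54 mm behind the grasp point. The pads swing forward as they close: fully open they stand 13 mm farther back than shut.
Start: joints at [-71.276, 22.827, 2.584, 88.041, -1.071, 69.15, -2.905], TCP at [0.268, 0.592, 0.205] pointing down, gripper open.
Joint ranges: [-161.44, 161.44], [-28.35, 127.94], [-78.24, 83.42], [0, 140.83], [-78.03, 258.03], [13.02, 114.36], [-168.23, 168.23]. Speed limits (degrees/s): [147.25, 147.25, 180, 180, 180, 180, 180].

INTERFACE

Orientations are given as a 3x3 rotation matrix whose columns are the frame's x, y, z axes.
In Python, from rig import env, eyes, order, search_frame, regions_of, spot_point gives the robot as it stands. The module is installed in compiled form; this text tells all that it offers.
- The arm moves only by the tool apply_moves, never from a script. Its argument "deltas" is a list of rows, each a list of 7 numbers: the finger opening in m, from 0 to 0.0854, then the shift along the tool's x, y, z in m, then the turn, a rotation vector about the tool's x, y, z in degrees. In form: [[hand, dx, dy, dz, ax, ay, az], ...]. A call has exactly 5 rows; each row is the pose to reach, as a shift and turn from the pose commanded when the call began, along the tool's axes at that moment; what a row does not reach only later rows make up. A row lasts 1/8 s, in which the tool goes at most 62.5 mm and 10.7 degrees, less where a joint would pass 70% of its speed; a pose out of reach is approached as far as the arm can. A call with a gripper value outside its range is refused whole. The fingers move at their own pace and stop on an object; "force" is the grip in N (left out, the last holds). Time passes only in rows, so rows that repeat a pose let the fingers close, or fill a call up. It gives the time, the measured TCP pose, the force and the opening at its end, in the units of the state.
- env.observe(): the state, without advancing time (a new reading comes with each control period).
- eyes.grab_frame(name): name is "scene" or "top" or "wrist"; returns a dict with "pixels" (400x640x3 uint8, red, green, blue), "mtx" (3x3 intrinsics, pixels), "pose" (4x4, takes a point from camera to world coordinates). Camera axes: x right, y up, looking along -z (the intrinsics and any distortion apply to the point x, -y, -z); pixel columns grow to the right and rows downward; lengths in m; the calibration is good to about 2 mm. A picture is of the moment at which its call begins. There is no depth.
- order.job_done(): hands the job in, once; it reports no verdict.
Trained networks look in the newest picture that a camera, given by its name, has taken for a name from the list of things; names that differ only in an ending like _2 or _b are one class to them, and where a whole thing is asked for, a point or a joint stands for the part that bears it (a point fixed in the world has none). Each returns a list of dicts, best first, with "confidence" (0 to 1); they miss things now and then, are a little off and sometimes report something else, mostly with a low value. They report only what shows in the picture. A call takes as long as a camera call. They do not tell look-alikes from the thing itself.
- search_frame(name, camera): "point" ([column, row] in pixels, amid what is visible of it).
- regions_of(name, camera): "region" (400x640 bool, what is visible of it) and "point" ([column, row] in pixels, amid what is visible of it).
- spot_point(name, camera): "point" ([column, row] in pixels: a listed point, or the origin of a listed thing).
The state is a dict: "clock": time; "joints": joint angles; "joint_velocities": joint speeds; "tau": joint torques, N m; "tcp_pos": TCP position; "ee_rot": TCP orientation; "wrist_force": force on the tool from outside, world axes, zero at the start; "torque": the same for the moment, N m; "opening": finger opening in m.
Only numpy, scipy, OpenCV 4.12 (cv2) and the standard library are available. Lean on these libraries where they do the work, as an engineer would, in place of code of your own. Each camera call takes 0.05 s, during which the arm holds its last target.

TASK

Slip the ball bearing from the cork puck over the upright axle stub of the drive unit until it sits fully down on its shoulder, and let go of it. Then take the snap-ring pliers out of their rack by the handles, squeeze these fully so that the snap ring on their tips spreads, and bring the spread ring upright over the axle end down to the groove just above the bearing. Finish there with the handles still squeezed and the ring held spread around the groove, without letting go, and leave the bottle, vial block and screwdriver where they are.

Things in the scene. Friction and masses are not known exactly. Their poses are not given: they have to be found in the camera images.
- unit: Fixed drive unit: white flat box 170 x 150 mm (x, y), top 50 mm above the bench, with a vertical steel axle stub at its middle; origin under the middle.
- seat (a point): Middle of the shoulder on which the bearing must sit, on the axle, z up. The shoulder is a 34 mm wide hub, 64 mm above the bench, 14 above the box. Going up from it: axle 25 mm in diameter for 15 mm, groove 5 mm high (20 mm in diameter), land 25 mm in diameter and 8 mm high, 8 mm cone narrowing to 15 mm. The axle end is 36 mm above this point.
- groove (a point): Middle of the groove on the axle, 17.5 mm above seat, 81.5 mm above the bench. The groove runs 2.5 mm up and down from here; its lower edge is level with the top of the seated bearing. The axle end is 18.5 mm above this point.
- bearing_mid (a point): Centre, half-way up, of the loose steel ball bearing: ring 52 mm outside, 29 mm bore, 15 mm high, about 0.12 kg; z along its bore. It lies flat on the cork puck, underside 15 mm above the bench. Seated on the axle, this point is 7.5 mm above seat.
- mat: Fixed grey mat 120 x 120 x 3 mm with a fixed cork puck (42 mm wide, 12 mm high) in its middle, on which the bearing starts; origin under the middle.
- grip (a point): Middle between the pliers' two flat grey handles, at the height to grip (147 mm above the bench in the rack). z up along the pliers, y from right to left handle: squeeze along y. Handles 16 mm wide (x), from 34 mm below to 38 mm above here; 56 mm over both outsides relaxed, 48 mm squeezed to the stop. Squeezing starts at 7 N and reaches the stop at 14 N; grip with 30 N or more.
- pliers: Loose snap-ring pliers, 170 mm long, 0.2 kg, hanging upright in the rack, handles up. Origin at the pivot, 55 mm below grip and 70 mm above ring_mid, same axes. A steel shoulder 74 mm wide along y, 22 mm along x, 16 to 23 mm above the pivot, rests on the rack's prongs.
- ring_mid (a point): Middle of the steel snap ring fixed on the plier tips, 125 mm straight below grip (22 mm above the bench in the rack), same axes. Ring 3 mm thick, plane across the pliers. Spread: 31 mm inside, 40 mm outside. Relaxed: about 21 mm inside along y, too narrow for the axle. Tips and ring gap lie 22 mm to -x; above the ring's middle 55 mm are free. Its turn about the axle does not matter.
- lever_left (a joint): Left pliers lever against the pivot: 0 = relaxed, 0.0714 rad = fully squeezed (ring spread on that side). A spring returns it.
- lever_right (a joint): Right pliers lever against the pivot: 0 = relaxed, 0.0714 rad = fully squeezed. A spring returns it.
- rack: Fixed aluminium pliers rack, origin under the hanging pliers, yaw as the pliers. A column 40 to 50 mm to -x carries two prongs along x, 28 to 42 mm either side of the middle, top 108 mm above the bench, 5 mm lips around the shoulders. Open above: lift the pliers straight up, the spread ring passes between the prongs (56 mm); the ring must rise about 100 mm to clear the rack.
- bottle: Bystander: amber glass bottle, 72 mm wide, 150 mm high, loose; origin under its centre.
- vials: Bystander: white block with small vials, 70 x 110 mm, 48 mm high, loose; origin under its centre.
- driver: Bystander: black-handled screwdriver lying on the bench beyond the drive unit, loose, under 35 mm high; origin under its middle, its x axis along the tool.
There are look-alikes about, which are no part of the job. There is more than one size of the pliers; the job needs the middle-sized. There is more than one size of the part that bears bearing_mid; the job needs the smaller.

How it is judged:
By the outcome, as a careful person would: the job done as asked, in the order asked, and still so for the second after the job is handed in, while the arm keeps its last pose, push and grip.
It also fails if it takes over 51 s, if anything falls off the work surface, if the arm or the gripper's body presses on something with over 40 N, if the wrist force passes 120 N, or if a joint passes its speed limit or range.

## Working session

There is one attempt and no reset: what is moved stays moved. The work goes in short steps, Python scripts to look and compute and a tool call to move; the robot and the scene stay as the last step left them, time stands still between calls to the robot, and variables do not carry over. Pictures are saved under pics/ and viewed, and the job is handed in when it is done.

Besides the shell and the picture viewer there is one more tool, called after "Call:" as name(argument=value, ...) on one line, values as JSON. apply_moves: Moves the arm, as the interface text tells. Its arguments: {"type":"object","properties":{"deltas":{"type":"array","items":{"type":"array","items":{"type":"number"}}},"force":{"type":"number"}},"required":["deltas"]}

```bash
mkdir -p pics; ls
python3 - <<'E'
from rig import env, eyes
import cv2
s=env.observe()
for k,v in s.items(): print(k,v)
for c in ["scene","top","wrist"]:
    f=eyes.grab_frame(c)
    cv2.imwrite(f"pics/{c}0.png",f["pixels"][:,:,::-1])
    print(c,f["mtx"].tolist(),f["pose"].round(4).tolist(), [k for k in f])
E
```

```text
pics
clock 0.0
joints [-71.27609893  22.87076918   2.57847205  88.1154427   -1.07321622
  69.14980307  -2.90409814]
joint_velocities [-0.01248017 -0.0309214  -0.01280277 -0.05772461 -0.05789306  0.09539336
 -0.05117733]
tau [ 1.90320156e-05 -4.75108552e+01  1.36452254e+00 -2.54231679e+01
  1.15854797e-02  9.15103272e-03 -1.10003057e-06]
tcp_pos [0.26814766 0.5913465  0.20346601]
ee_rot [[-9.10770298e-01  4.12912758e-01 -7.20592914e-04]
 [ 4.12913376e-01  9.10768494e-01 -1.81490701e-03]
 [-9.31049350e-05 -1.95050585e-03 -9.99998093e-01]]
wrist_force [-0.72188174  0.00693734 -0.46680743]
torque [-0.01375561  0.00550714  0.04539392]
opening 0.08541376253511226
scene [[509.52957536364715, 0.0, 323.7961919520849], [0.0, 509.52957536364715, 198.43479868378896], [0.0, 0.0, 1.0]] [[-0.4079, -0.7544, 0.5142, 1.3446], [0.9129, -0.3293, 0.241, 0.308], [-0.0125, 0.5678, 0.8231, 1.3067], [0.0, 0.0, 0.0, 1.0]] ['pixels', 'mtx', 'pose']
top [[493.99503979456506, 0.0, 320.74148853341086], [0.0, 493.99503979456506, 203.15627347063364], [0.0, 0.0, 1.0]] [[0.0185, 0.9897, -0.1421, 0.3847], [-0.9997, 0.0203, 0.0116, -0.0601], [0.0143, 0.1418, 0.9898, 1.3859], [0.0, 0.0, 0.0, 1.0]] ['pixels', 'mtx', 'pose']
wrist [[320.2509023176945, 0.0, 321.4235203337169], [0.0, 320.2509023176945, 197.17443001971822], [0.0, 0.0, 1.0]] [[0.412, -0.8793, -0.239, 0.2091], [0.9112, 0.3967, 0.1111, 0.6194], [-0.0029, -0.2635, 0.9646, 0.3723], [0.0, 0.0, 0.0, 1.0]] ['pixels', 'mtx', 'pose']
```

View pics/scene0.png

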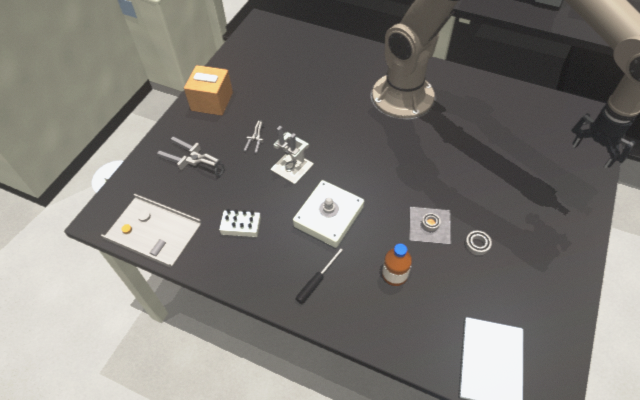

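View pics/top0.png

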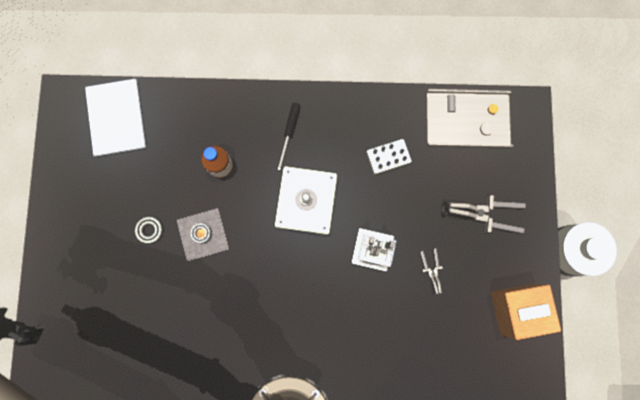

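View pics/wrist0.png

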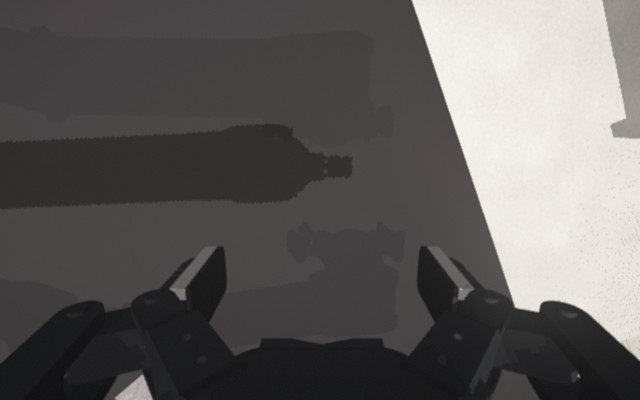

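Candidates for the bearing are the ring on the cork at top (201,233) and a larger ring at top (148,230). I take the one on the cork. Candidates for the pliers are the upright set in the rack at top (375,248), large ones lying at (485,213) and small ones lying at (431,270). I take the racked ones.

```bash
cat > h.py <<'E'
import numpy as np, cv2
from rig import env, eyes, order, search_frame, regions_of, spot_point
def P(f):
    M=np.linalg.inv(f["pose"]); D=np.diag([1,-1,-1,1.]); return f["mtx"]@(D@M)[:3]
def proj(f,X):
    u=P(f)@np.append(X,1); return u[:2]/u[2]
def tri(fs,ps):
    A=[]
    for f,p in zip(fs,ps):
        Q=P(f); A+= [p[0]*Q[2]-Q[0],p[1]*Q[2]-Q[1]]
    X=np.linalg.svd(np.array(A))[2][-1]; X=X[:3]/X[3]
    return X,[np.round(proj(f,X)-p,1).tolist() for f,p in zip(fs,ps)]
def onz(f,p,z):
    d=np.linalg.inv(f["mtx"])@np.array([p[0],p[1],1]); d=f["pose"][:3,:3]@(d*[1,-1,-1]); o=f["pose"][:3,3]
    return o+d*(z-o[2])/d[2]
def save(f,name,box=None,k=1,dots=()):
    im=f["pixels"][:,:,::-1].copy()
    if box: im=im[box[1]:box[3],box[0]:box[2]]
    im=cv2.resize(im,None,fx=k,fy=k,interpolation=cv2.INTER_CUBIC)
    for d in dots:
        o=(box[0],box[1]) if box else (0,0)
        cv2.circle(im,(int((d[0]-o[0]+.5)*k),int((d[1]-o[1]+.5)*k)),2,(0,0,255),-1)
    cv2.imwrite(f"pics/{name}.png",im)
E
python3 - <<'E'
from h import *
F={c:eyes.grab_frame(c) for c in ["scene","top"]}
for n in ["unit","seat","groove","bearing_mid","mat","grip","pliers","ring_mid","rack","bottle","vials","driver"]:
    R={c:spot_point(n,c) for c in F}
    for c in F: print(n,c,[(np.round(r["point"],1).tolist(),round(r["confidence"],2)) for r in R[c][:4]])
    if all(R.values()):
        X,e=tri([F[c] for c in F],[R[c][0]["point"] for c in F]); print("   ",X.round(4),e)
save(F["top"],"topcrop",(120,130,420,290),2.6)
save(F["scene"],"scenecrop",(240,110,500,290),3)
E
```

```text
unit scene [([328.0, 218.5], 0.65), ([289.8, 153.0], 0.5)]
unit top [([304.7, 204.2], 0.85), ([308.6, 198.7], 0.4)]
    [ 0.5825 -0.0334 -0.0123] [[0.9, 0.0], [1.0, -0.4]]
seat scene [([325.1, 204.9], 0.61)]
seat top [([304.3, 199.1], 0.89)]
    [ 0.5868 -0.0369  0.0659] [[2.0, 0.1], [2.2, -0.8]]
groove scene [([327.8, 199.9], 0.62)]
groove top [([308.0, 198.3], 0.82)]
    [ 0.5828 -0.0389  0.086 ] [[-0.8, -0.0], [-0.9, 0.3]]
bearing_mid scene [([430.9, 218.6], 0.73), ([480.5, 243.5], 0.61), ([236.6, 224.1], 0.58)]
bearing_mid top [([150.6, 230.1], 0.94), ([203.4, 232.8], 0.67)]
    [0.5147 0.306  0.1239] [[20.7, -3.9], [20.9, -10.2]]
mat scene [([430.4, 223.6], 0.83), ([429.4, 219.2], 0.48), ([331.4, 202.2], 0.35)]
mat top [([201.4, 232.8], 0.56)]
    [0.4916 0.2554 0.0106] [[-0.5, 0.0], [-0.6, 0.2]]
grip scene [([177.4, 149.5], 0.96), ([288.5, 140.0], 0.6), ([252.8, 147.5], 0.56)]
grip top [([428.3, 260.1], 0.84), ([505.1, 212.9], 0.82), ([379.4, 240.1], 0.6)]
    [ 0.5102 -0.487   0.026 ] [[34.0, -1.0], [40.3, -29.0]]
pliers scene [([193.8, 160.5], 0.74), ([258.1, 135.8], 0.67), (
[... 239 characters left out ...]
66.6], 0.61), ([320.2, 274.1], 0.36)]
ring_mid top [([437.6, 293.3], 0.88), ([377.7, 244.5], 0.79), ([442.4, 209.7], 0.78)]
    [ 0.3576 -0.5394 -0.2998] [[14.6, 1.6], [17.5, -8.6]]
rack scene [([289.0, 167.2], 0.73)]
rack top [([371.8, 246.9], 0.87)]
    [ 0.4636 -0.224   0.0054] [[0.9, 0.1], [1.0, -0.4]]
bottle scene [([394.3, 274.8], 0.79)]
bottle top [([216.0, 168.0], 0.63)]
    [ 0.6823  0.2194 -0.0049] [[2.2, -0.1], [2.2, -0.8]]
vials scene [([239.8, 226.7], 0.65)]
vials top [([388.5, 156.5], 0.86)]
    [ 0.723  -0.2672 -0.0023] [[-0.7, -0.1], [-0.7, 0.3]]
driver scene [([319.6, 278.0], 0.93)]
driver top [([290.0, 137.5], 0.91)]
    [ 0.7761  0.0196 -0.0142] [[-1.0, -0.1], [-1.0, 0.4]]
```

View pics/topcrop.png

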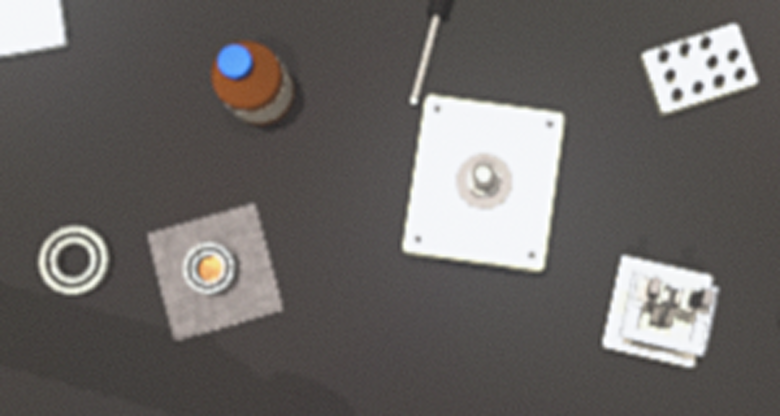

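View pics/scenecrop.png

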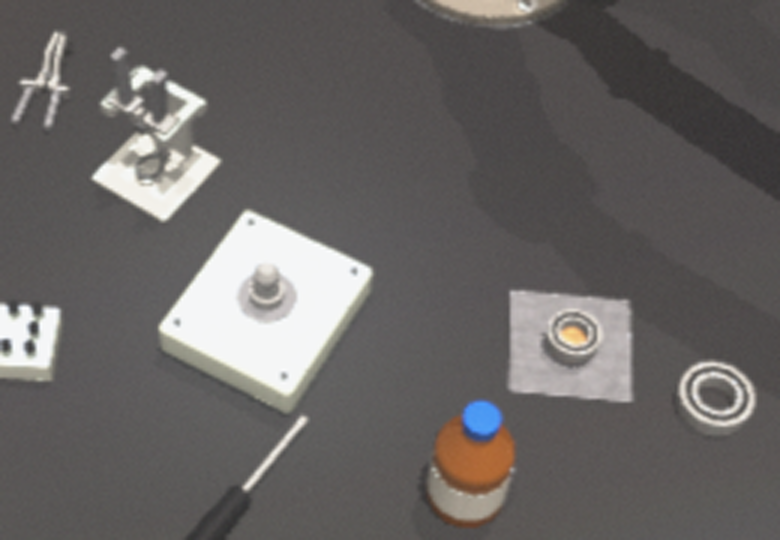

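Call:
apply_moves(deltas=[[0.085,-0.05,-0.03,0,0,0,0],[0.085,-0.1,-0.06,0,0,0,0],[0.085,-0.15,-0.09,0,0,0,0],[0.085,-0.2,-0.12,0,0,0,0],[0.085,-0.25,-0.15,0,0,0,0]])

```text
clock: 2.08
tcp_pos: [0.4352, 0.3506, 0.2048]
ee_rot: [[-0.911, 0.413, 0.001], [0.413, 0.911, 0.001], [-0.0, 0.001, -1.0]]
wrist_force: [1.1, 0.4, 0.1]
opening: 0.0849
```

Call:
apply_moves(deltas=[[0.085,-0.045,-0.03,0,0,0,0],[0.085,-0.085,-0.06,0,0,0,0],[0.085,-0.09,-0.065,0,0,0,0],[0.085,-0.09,-0.065,0,0,0,0],[0.085,-0.09,-0.065,0,0,0,0]])

```text
clock: 2.7
tcp_pos: [0.4884, 0.2578, 0.2045]
ee_rot: [[-0.912, 0.41, -0.0], [0.41, 0.912, 0.001], [0.001, 0.001, -1.0]]
wrist_force: [-0.1, 0.6, 0.4]
opening: 0.085
```

```bash
cat >> h.py <<'E'
def show(n,c,F):
    for r in spot_point(n,c)[:5]: print(n,c,np.round(r["point"],1).tolist(),round(r["confidence"],2))
def st():
    s=env.observe(); print(round(s["clock"],2),"tcp",np.round(s["tcp_pos"],4),"x",s["ee_rot"][:,0].round(3),"y",s["ee_rot"][:,1].round(3),"z",s["ee_rot"][:,2].round(3),"F",s["wrist_force"].round(1),"op",round(s["opening"],4),"q",s["joints"].round(0)); return s
def delta(s,X,R=None):
    A=np.array(s["ee_rot"]); d=A.T@(np.array(X)-s["tcp_pos"]); print("delta",d.round(4))
    if R is not None: print("rot",np.degrees(cv2.Rodrigues(A.T@R)[0].ravel()).round(2))
def yawR(a): # tool y direction azimuth a deg, pointing down
    c,s_=np.cos(np.radians(a)),np.sin(np.radians(a)); y=np.array([c,s_,0]); z=np.array([0,0,-1.]); return np.stack([np.cross(y,z),y,z],1)
E
python3 - <<'E'
from h import *
st()
f=eyes.grab_frame("wrist")
show("bearing_mid","wrist",f); show("mat","wrist",f)
save(f,"w1")
E
```

```text
2.7 tcp [0.4884 0.2578 0.2045] x [-0.912  0.41   0.001] y [0.41  0.912 0.001] z [-0.     0.001 -1.   ] F [-0.1  0.6  0.4] op 0.085 q [-43.  13.  13. 102.  -3.  65.  37.]
bearing_mid wrist [442.2, 124.2] 0.82
bearing_mid wrist [322.8, 176.7] 0.64
bearing_mid wrist [322.5, 169.3] 0.63
mat wrist [319.9, 166.8] 0.62
```

View pics/w1.png

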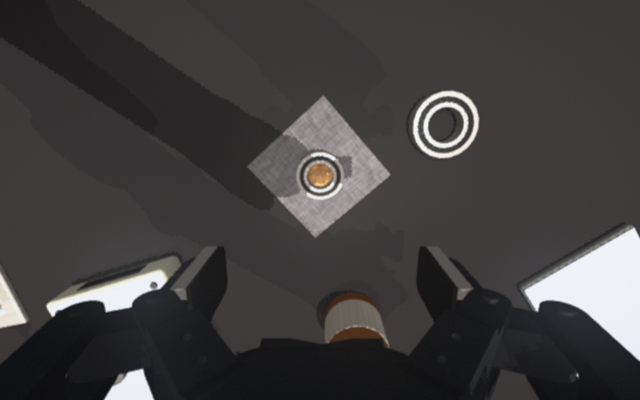

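```bash
cat >> h.py <<'E'
def ring(f,cen,r=45):
    # brightness centroid helper: bounding of region near cen
    pass
E
python3 - <<'E'
from h import *
f=eyes.grab_frame("wrist"); 
for r in regions_of("bearing_mid","wrist"):
    m=r["region"]; ys,xs=np.nonzero(m); 
    c=max(cv2.findContours(m.astype(np.uint8),0,1)[0],key=len)
    print(np.round(r["point"],1),round(r["confidence"],2),m.sum(),xs.min(),xs.max(),ys.min(),ys.max(),cv2.fitEllipse(c))
F={c:eyes.grab_frame(c) for c in ["scene","top"]}
pp=[]
for c in F:
  for r in regions_of("bearing_mid",c):
    m=r["region"]; cc=max(cv2.findContours(m.astype(np.uint8),0,1)[0],key=len)
    if len(cc)>5: print(c,np.round(r["point"],1),m.sum(),cv2.fitEllipse(cc))
X,e=tri([f,F["scene"],F["top"]],[(321.5,173),(430.9,218.8),(202.5,232.8)]);print(X,e)
print(onz(f,(320,175.5),.0225), proj(f,[0.49,0.255,0.03]),onz(f,(320,175.5),.03))
save(f,"w1c",(240,90,400,250),4)
E
```

```text
[321.6 183.8] 0.81 1374 296 344 151 199 ((319.90240478515625, 174.9557342529297), (46.846534729003906, 47.77397918701172), 5.464483737945557)
[457.  125.8] 0.65 2979 408 478 91 157 ((443.6729736328125, 123.57132720947266), (64.568359375, 71.3148422241211), 60.78303909301758)
[124.6 290.5] 0.56 4095 49 179 256 399 ((118.67855072021484, 287.1522216796875), (34.64564895629883, 130.64947509765625), 71.86288452148438)
scene [477.4 243.6] 430 ((477.406005859375, 242.48728942871094), (23.26262855529785, 24.88650894165039), 106.68891143798828)
scene [431.6 223.5] 238 ((430.7222900390625, 221.6055145263672), (16.908607482910156, 17.84916877746582), 87.90860748291016)
scene [238.6 223.5] 910 ((239.68115234375, 222.9464111328125), (27.12583351135254, 41.9517707824707), 91.457275390625)
[0.4892476  0.25154092 0.02946515] [[-5.1, 1.6], [-1.0, 0.4], [-1.9, 0.5]]
[0.49298555 0.25409099 0.0225    ] [319.59995202 174.06891812] [0.49162494 0.25474618 0.03      ]
```

View pics/w1c.png

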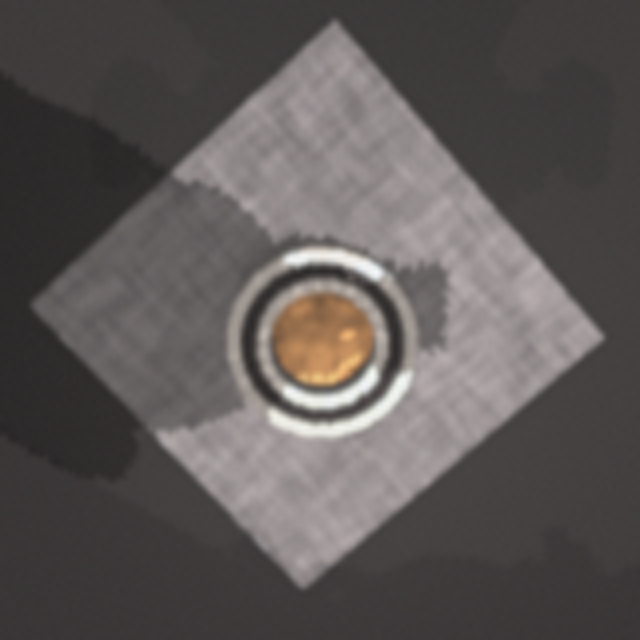

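Call:
apply_moves(deltas=[[0.085,-0.004,-0.0015,0.03,0,0,0],[0.085,-0.004,-0.0015,0.07,0,0,0],[0.085,-0.004,-0.0015,0.1,0,0,0],[0.085,-0.004,-0.0015,0.1,0,0,0],[0.085,-0.004,-0.0015,0.1,0,0,0]])

```text
clock: 3.78
tcp_pos: [0.4933, 0.2532, 0.1057]
ee_rot: [[-0.911, 0.413, 0.002], [0.413, 0.911, 0.001], [-0.001, 0.002, -1.0]]
wrist_force: [-0.0, 1.3, 0.2]
opening: 0.0851
```

Run:
```python
from h import *
s=st()
f=eyes.grab_frame("wrist"); 
for r in regions_of("bearing_mid","wrist")[:3]:
    m=r["region"]; c=max(cv2.findContours(m.astype(np.uint8),0,1)[0],key=len)
    print(np.round(r["point"],1),round(r["confidence"],2),m.sum(),cv2.fitEllipse(c))
    p=cv2.fitEllipse(c)[0]; print(onz(f,p,.03),tri([f,eyes.grab_frame("scene")],[p,proj(eyes.grab_frame("scene"),onz(f,p,.03))])[0]) 
save(f,"w2")
```

```text
3.77 tcp [0.4933 0.2532 0.1057] x [-0.911  0.413 -0.001] y [0.413 0.911 0.002] z [ 0.002  0.001 -1.   ] F [-0.   1.3  0.2] op 0.0851 q [-42.  19.  13. 108.  -5.  54.  39.]
[328.3 207.3] 0.92 2550 ((321.8091735839844, 191.0368194580078), (64.8145980834961, 65.33158111572266), 16.729772567749023)
[0.49051087 0.25559248 0.03      ] [0.49051087 0.25559248 0.03      ]
[506.4 125.4] 0.66 5870 ((492.15936279296875, 119.71168518066406), (87.9942398071289, 101.85122680664062), 62.52291488647461)
[0.49286744 0.39327661 0.03      ] [0.49286744 0.39327661 0.03      ]
```

View pics/w2.png

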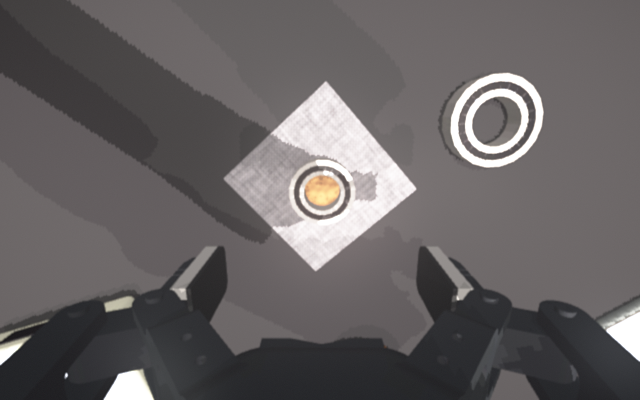

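Call:
apply_moves(deltas=[[0.085,0.003,0.0005,0.03,0,0,0],[0.085,0.003,0.0005,0.06,0,0,0],[0.085,0.003,0.0005,0.085,0,0,0],[0.085,0.003,0.0005,0.098,0,0,0],[0.085,0.003,0.0005,0.098,0,0,0]])

```text
clock: 4.7
tcp_pos: [0.4895, 0.2543, 0.0061]
ee_rot: [[-0.911, 0.413, -0.001], [0.413, 0.911, -0.001], [0.001, -0.001, -1.0]]
wrist_force: [1.1, -0.5, -0.7]
opening: 0.0849
```

Call:
apply_moves(deltas=[[0.04,0,0,0,0,0,0],[0.04,0,0,0,0,0,0],[0.04,0,0,0,0,0,0],[0.04,0,0,0,0,0,0],[0.04,0,0,0,0,0,0]], force=40)

```text
clock: 5.32
tcp_pos: [0.4899, 0.2545, 0.0066]
ee_rot: [[-0.911, 0.413, 0.0], [0.413, 0.911, 0.0], [-0.0, 0.0, -1.0]]
wrist_force: [0.2, 0.5, 0.2]
opening: 0.04
```

Run:
```python
from h import *
s=st()
f=eyes.grab_frame("wrist"); save(f,"w3")
```

```text
5.33 tcp [0.4899 0.2545 0.0066] x [-0.911  0.413 -0.   ] y [0.413 0.911 0.   ] z [ 0.  0. -1.] F [0.2 0.5 0.2] op 0.04 q [-41.  27.  11. 112.  -8.  42.  40.]
```

View pics/w3.png

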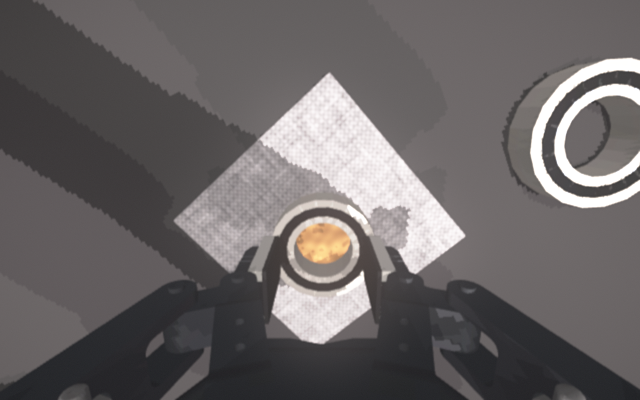

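Run:
```python
from h import *
s=st()
f=eyes.grab_frame("wrist"); save(f,"w3c",(220,170,430,330),3.8)
print(proj(f,[0.4905,0.255,.03]),proj(f,[0.4905,0.255,.015]),f["pose"][:3,3])
R=s["ee_rot"]
for dy in(-.02,.02,-.026,.026): print(dy,proj(f,s["tcp_pos"]+R@[0,dy,0]),proj(f,s["tcp_pos"]+R@[0,dy,-.02]))
for c in("scene","top"):
    g=eyes.grab_frame(c); save(g,c+"1c",(380,170,520,270) if c=="scene" else (150,180,260,280),5)
```

```text
5.38 tcp [0.4898 0.2545 0.0066] x [-0.911  0.413 -0.   ] y [0.413 0.911 0.   ] z [ 0.  0. -1.] F [ 0.2 -0.4  0.1] op 0.04 q [-41.  27.  11. 112.  -8.  42.  40.]
[321.58242344 248.33375764] [321.59611225 236.66711589] [0.43061877 0.28214294 0.17526767]
-0.02 [284.6749332  230.23225112] [280.21636281 244.70318174]
0.02 [355.86500954 230.33498926] [359.95632154 244.82118745]
-0.026 [273.9986392 230.2168436] [268.25815103 244.685485  ]
0.026 [366.54573896 230.35040319] [371.92009811 244.83889243]
```

View pics/w3c.png

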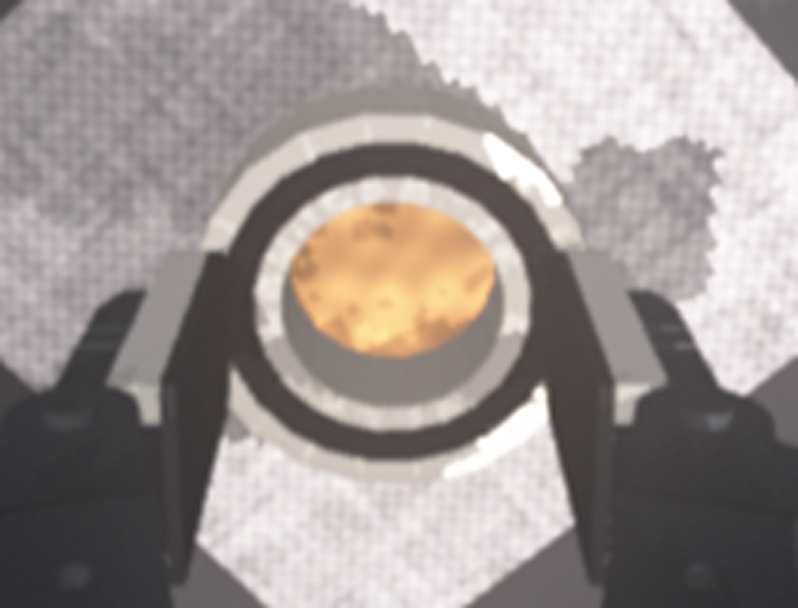

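View pics/scene1c.png

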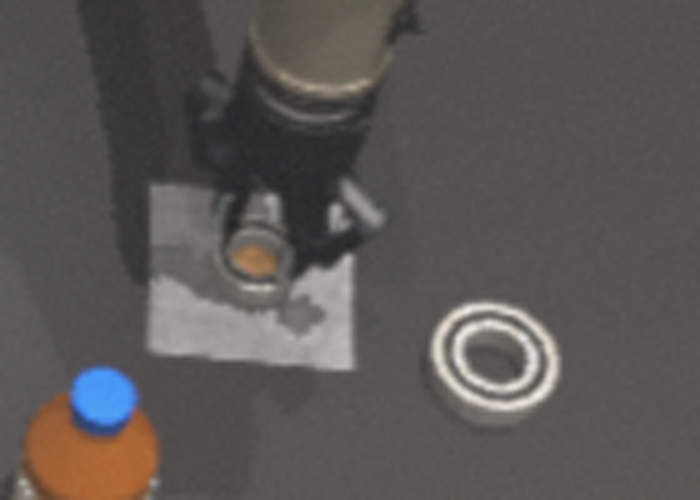

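Run:
```python
from h import *
s=st()
f=eyes.grab_frame("wrist"); R=s["ee_rot"]
for h in (0,.01,.02,.03,.04,.05,.06):
  print(h,[proj(f,s["tcp_pos"]+R@[x,-.02,-h]).round(0).tolist() for x in(.011,-.011)])
```

```text
5.53 tcp [0.4898 0.2544 0.0065] x [-0.911  0.413  0.   ] y [0.413 0.911 0.   ] z [-0.  0. -1.] F [ 0.2  0.7 -0.1] op 0.0398 q [-41.  27.  11. 112.  -8.  42.  40.]
0 [[284.0, 212.0], [285.0, 248.0]]
0.01 [[282.0, 217.0], [283.0, 256.0]]
0.02 [[279.0, 224.0], [281.0, 265.0]]
0.03 [[277.0, 232.0], [278.0, 274.0]]
0.04 [[274.0, 240.0], [275.0, 285.0]]
0.05 [[270.0, 250.0], [272.0, 298.0]]
0.06 [[266.0, 261.0], [268.0, 312.0]]
```

Run:
```python
from h import *
s=st()
f=eyes.grab_frame("wrist"); R=s["ee_rot"]
for h in (0,.01,.02,.03,.04,.05,.06):
  print(h,[proj(f,s["tcp_pos"]+R@[x,-.0425,-h]).round(0).tolist() for x in(.011,-.011)])
im=cv2.imread("pics/w1.png"); cv2.imwrite("pics/w1p.png",cv2.resize(im[220:400,130:330],None,fx=3.5,fy=3.5,interpolation=2)*2)
```

```text
5.58 tcp [0.4898 0.2544 0.0065] x [-0.911  0.413  0.   ] y [0.413 0.911 0.   ] z [-0.  0. -1.] F [0.1 0.6 1.1] op 0.0397 q [-41.  27.  11. 112.  -8.  42.  40.]
0 [[243.0, 212.0], [246.0, 248.0]]
0.01 [[239.0, 217.0], [242.0, 256.0]]
0.02 [[234.0, 224.0], [237.0, 265.0]]
0.03 [[228.0, 231.0], [232.0, 274.0]]
0.04 [[222.0, 240.0], [225.0, 285.0]]
0.05 [[214.0, 250.0], [219.0, 298.0]]
0.06 [[205.0, 261.0], [211.0, 312.0]]
```

View pics/w1p.png

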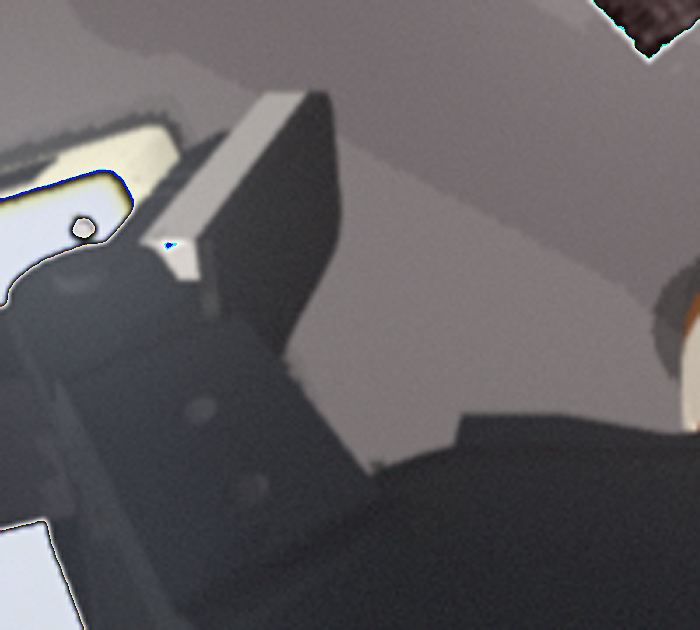

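Call:
apply_moves(deltas=[[0.085,-0.001,0,0,0,0,0],[0.085,-0.001,0,0,0,0,0],[0.085,-0.001,0,0.002,0,0,0],[0.085,-0.001,0,0.004,0,0,0],[0.085,-0.001,0,0.005,0,0,0]])

```text
clock: 6.25
tcp_pos: [0.4906, 0.254, 0.0013]
ee_rot: [[-0.911, 0.413, -0.0], [0.413, 0.911, -0.0], [0.0, -0.0, -1.0]]
wrist_force: [0.6, -0.3, -0.2]
opening: 0.0849
```

Run:
```python
from h import *
s=st()
f=eyes.grab_frame("wrist"); save(f,"w4",(180,170,470,370),2.7)
```

```text
6.25 tcp [0.4906 0.254  0.0013] x [-0.911  0.413  0.   ] y [ 0.413  0.911 -0.   ] z [-0. -0. -1.] F [ 0.6 -0.3 -0.2] op 0.0849 q [-41.  27.  11. 112.  -8.  41.  41.]
```

View pics/w4.png

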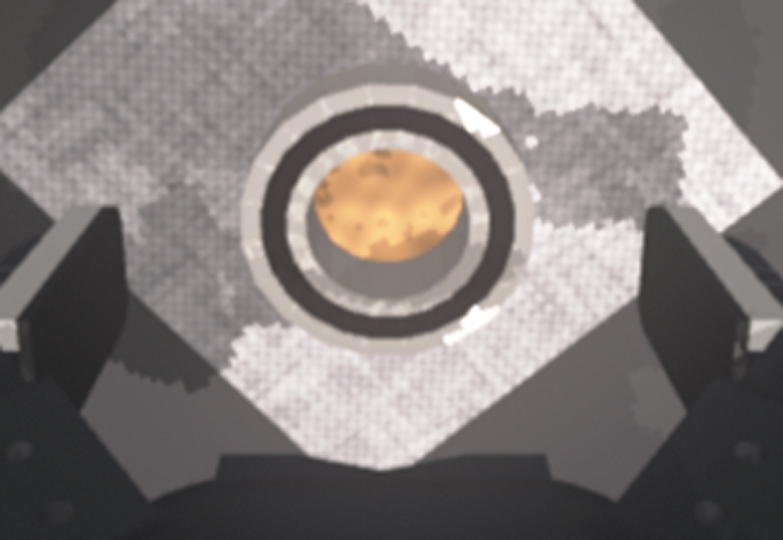

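Call:
apply_moves(deltas=[[0.085,0,0,0.004,0,0,0],[0.085,0,0,0.009,0,0,0],[0.085,0,0,0.014,0,0,0],[0.085,0,0,0.018,0,0,0],[0.085,0,0,0.02,0,0,0]])

```text
clock: 6.92
tcp_pos: [0.4906, 0.254, -0.0189]
ee_rot: [[-0.911, 0.413, -0.0], [0.413, 0.911, -0.0], [0.0, -0.0, -1.0]]
wrist_force: [-0.1, -0.5, 0.9]
opening: 0.0852
```

Run:
```python
from h import *
s=st()
f=eyes.grab_frame("wrist"); save(f,"w5",(180,170,470,370),2.7)
```

```text
6.92 tcp [ 0.4906  0.254  -0.0189] x [-0.911  0.413  0.   ] y [ 0.413  0.911 -0.   ] z [-0. -0. -1.] F [-0.1 -0.5  0.9] op 0.0852 q [-40.  29.  11. 113.  -8.  39.  41.]
```

View pics/w5.png

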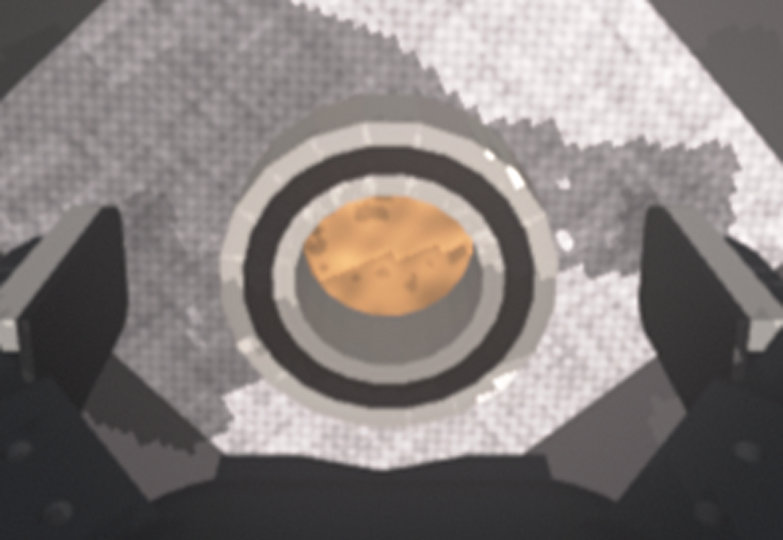

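Call:
apply_moves(deltas=[[0.04,0,0,0.001,0,0,0],[0.04,0,0,0.001,0,0,0],[0.04,0,0,0.001,0,0,0],[0.04,0,0,0.001,0,0,0],[0.04,0,0,0.001,0,0,0]], force=40)

```text
clock: 7.6
tcp_pos: [0.491, 0.2542, -0.0191]
ee_rot: [[-0.911, 0.413, 0.0], [0.413, 0.911, 0.0], [-0.0, 0.001, -1.0]]
wrist_force: [-1.6, -0.4, 4.8]
opening: 0.0508
```

Run:
```python
from h import *
s=st()
f=eyes.grab_frame("wrist"); save(f,"w6",(180,170,470,370),2.7)
```

```text
7.6 tcp [ 0.491   0.2542 -0.0191] x [-0.911  0.413 -0.   ] y [0.413 0.911 0.001] z [ 0.  0. -1.] F [-1.6 -0.4  4.8] op 0.0508 q [-40.  29.  11. 113.  -8.  39.  41.]
```

View pics/w6.png

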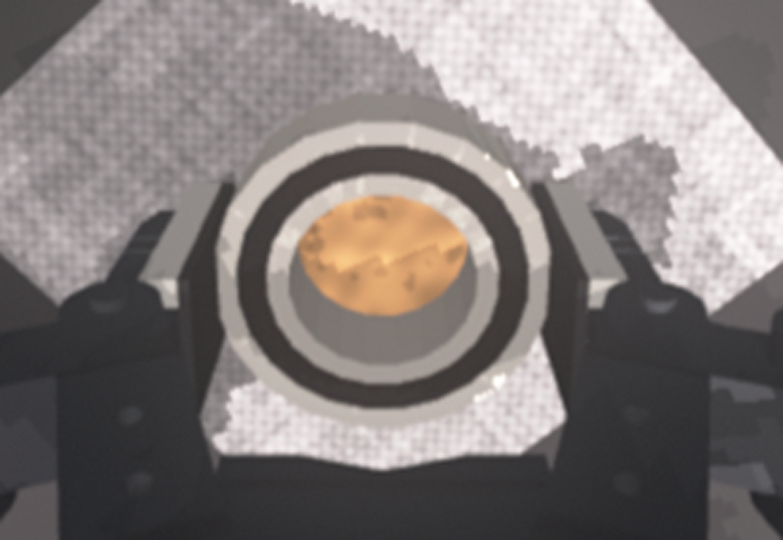

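Call:
apply_moves(deltas=[[0.04,0,0,-0.03,0,0,0],[0.04,0,0,-0.08,0,0,0],[0.04,-0.01,-0.005,-0.13,0,0,0],[0.04,-0.05,-0.04,-0.16,0,0,0],[0.04,-0.09,-0.075,-0.16,0,0,0]])

```text
clock: 8.28
tcp_pos: [0.5442, 0.1486, 0.1433]
ee_rot: [[-0.912, 0.411, 0.006], [0.411, 0.912, 0.003], [-0.004, 0.005, -1.0]]
wrist_force: [0.3, -1.0, -2.4]
opening: 0.0509
```

Call:
apply_moves(deltas=[[0.04,-0.04,-0.035,0,0,0,0],[0.04,-0.085,-0.07,0,0,0,0],[0.04,-0.13,-0.105,0,0,0,0],[0.04,-0.17,-0.135,0,0,0,0],[0.04,-0.19,-0.155,0,0,0,0]])

```text
clock: 8.9
tcp_pos: [0.6512, -0.0746, 0.1396]
ee_rot: [[-0.909, 0.416, -0.001], [0.416, 0.909, -0.002], [-0.0, -0.002, -1.0]]
wrist_force: [0.7, 0.8, -0.8]
opening: 0.0509
```

Run:
```python
from h import *
s=st()
f=eyes.grab_frame("wrist"); save(f,"w7")
for n in ("seat","groove","unit","bearing_mid","rack","grip"): show(n,"wrist",f)
```

```text
8.9 tcp [ 0.6512 -0.0746  0.1396] x [-0.909  0.416 -0.   ] y [ 0.416  0.909 -0.002] z [-0.001 -0.002 -1.   ] F [ 0.7  0.8 -0.8] op 0.0509 q [-12.  28.  20.  92. -10.  62.  77.]
seat wrist [336.6, 99.3] 0.81
groove wrist [335.4, 92.6] 0.78
groove wrist [457.5, 246.1] 0.31
unit wrist [331.3, 95.1] 0.91
rack wrist [84.0, 67.2] 0.91
rack wrist [187.8, 305.1] 0.3
grip wrist [623.2, 85.5] 0.61
```

View pics/w7.png

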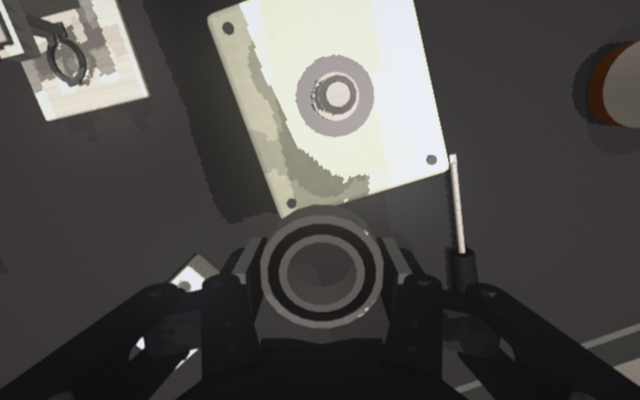

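Run:
```python
from h import *
f=eyes.grab_frame("wrist"); save(f,"w7c",(280,40,400,150),6)
for p,z in (((338.5,94),.1),((335.3,95.5),.05)): print(onz(f,p,z))
s=st(); R=s["ee_rot"]
# bearing top centre ring ellipse in hand: outer ring extents
save(f,"w7b",(240,190,410,340),4.5)
```

```text
[ 0.58672244 -0.02781409  0.1       ]
[ 0.58564315 -0.02724016  0.05      ]
9.3 tcp [ 0.6505 -0.0688  0.1403] x [-0.912  0.411  0.001] y [0.411 0.912 0.001] z [-0.     0.001 -1.   ] F [-0.8  0.7 -0.4] op 0.0508 q [-12.  27.  20.  92. -10.  63.  76.]
```

View pics/w7c.png

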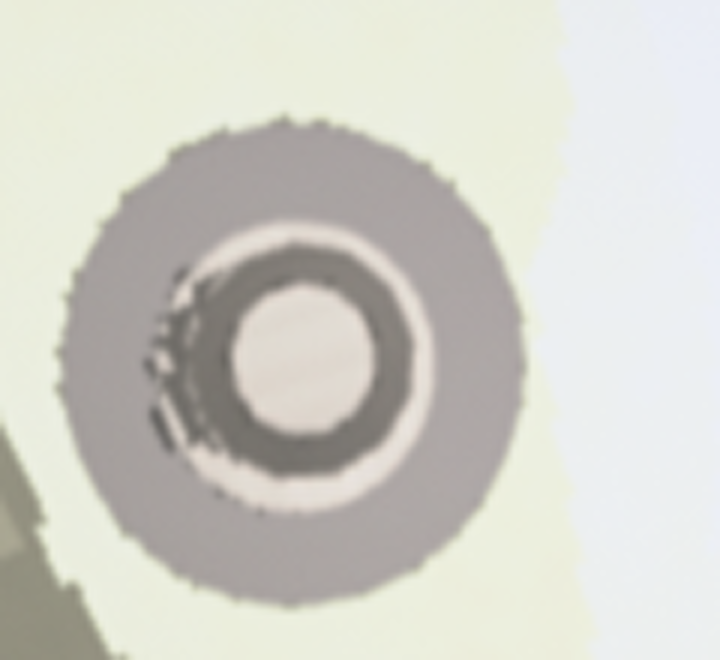

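View pics/w7b.png

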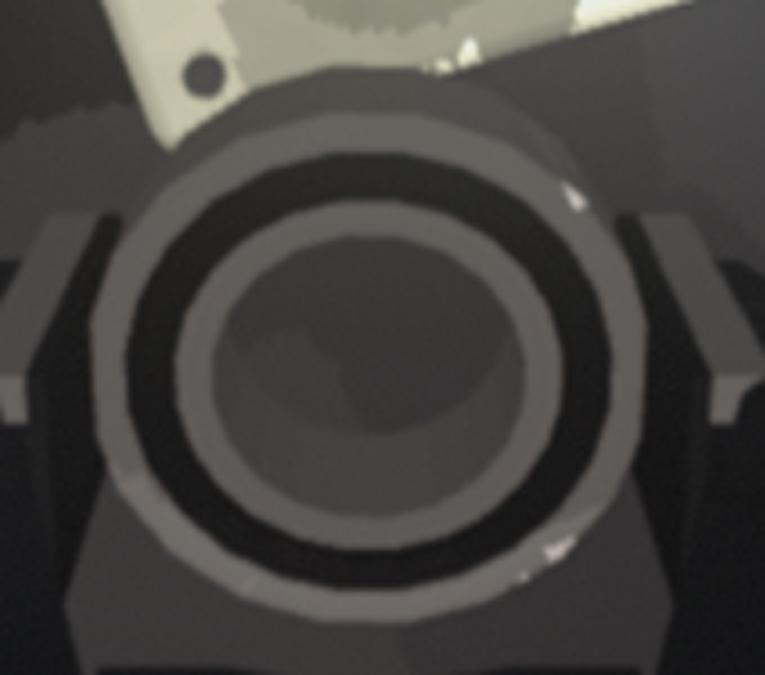

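Run:
```python
from h import *
f=eyes.grab_frame("wrist");s=st()
for p,z in (((330.75,100),.1),((329.5,101.2),.064),((328.75,100),.05)): print(onz(f,p,z))
for h in (.046,.049,.052):
  b=onz(f,(321.7,271.6),s["tcp_pos"][2]+h); print(h,b, s["ee_rot"].T@(b-s["tcp_pos"]), 'diam',555/4.5*((f["pose"][2,3]-b[2]))/320)
for c in("scene","top"):
  g=eyes.grab_frame(c); R=regions_of("bearing_mid",c); print(c,[(np.round(r["point"],1).tolist(),r["region"].sum()) for r in R])
  save(g,c+"2c",(280,120,380,240) if c=="scene" else (260,140,350,240),5)
```

```text
9.35 tcp [ 0.6506 -0.0691  0.1404] x [-0.912  0.411  0.001] y [0.411 0.912 0.001] z [-0.     0.001 -1.   ] F [-0.6  0.3 -1.7] op 0.0511 q [-12.  27.  20.  92. -10.  63.  76.]
[ 0.58812849 -0.03380593  0.1       ]
[ 0.58798074 -0.0336456   0.064     ]
[ 0.58673952 -0.03336393  0.05      ]
0.046 [ 0.65155757 -0.06851966  0.18641796] [-0.00061758  0.0010194  -0.04599953] diam 0.04725577521187195
0.049 [ 0.6500828  -0.06786001  0.18941796] [ 0.00099971  0.00101747 -0.04899861] diam 0.04609952521187195
0.052 [ 0.64860802 -0.06720036  0.19241796] [ 0.002617    0.00101555 -0.05199769] diam 0.044943275211871955
scene [([476.2, 248.1], np.int64(408))]
top [([145.7, 226.4], np.int64(421))]
```

View pics/top2c.png

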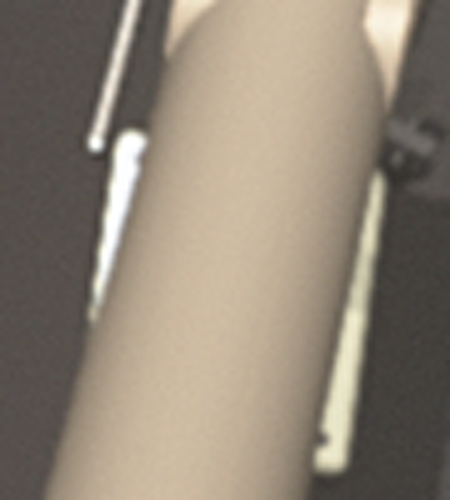

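Call:
apply_moves(deltas=[[0.04,0.03,0.003,0,0,0,0],[0.04,0.06,0.005,0.01,0,0,0],[0.04,0.0715,0.0055,0.04,0,0,0],[0.04,0.0715,0.0055,0.062,0,0,0],[0.04,0.0715,0.0055,0.064,0,0,0]])

```text
clock: 10.18
tcp_pos: [0.5864, -0.0362, 0.0752]
ee_rot: [[-0.911, 0.413, -0.003], [0.413, 0.911, 0.0], [0.003, -0.001, -1.0]]
wrist_force: [0.3, 0.5, -1.0]
opening: 0.0507
```

Run:
```python
from h import *
s=st()
eyes.grab_frame("wrist");f=eyes.grab_frame("wrist"); s=st();save(f,"w8",(220,150,430,330),3.7)
g=eyes.grab_frame("scene"); save(g,"s8",(270,140,400,240),6)
b=s["tcp_pos"]+s["ee_rot"]@[0,.001,0]
print([proj(f,[b[0],b[1],z]).round(1) for z in(.1,s["tcp_pos"][2]+.034,s["tcp_pos"][2]+.049)])
```

```text
10.18 tcp [ 0.5864 -0.0362  0.0752] x [-0.911  0.413  0.003] y [ 0.413  0.911 -0.001] z [-0.003  0.    -1.   ] F [ 0.3  0.5 -1. ] op 0.0507 q [-16.  25.  19. 105. -10.  52.  74.]
10.28 tcp [ 0.5884 -0.0366  0.0769] x [-0.911  0.413 -0.001] y [0.413 0.911 0.   ] z [ 0.001 -0.    -1.   ] F [ 0.3 -0.  -1. ] op 0.051 q [-16.  25.  19. 104. -10.  52.  74.]
[array([322.5, 249.5]), array([322.6, 259.6]), array([322.6, 275.9])]
```

View pics/w8.png

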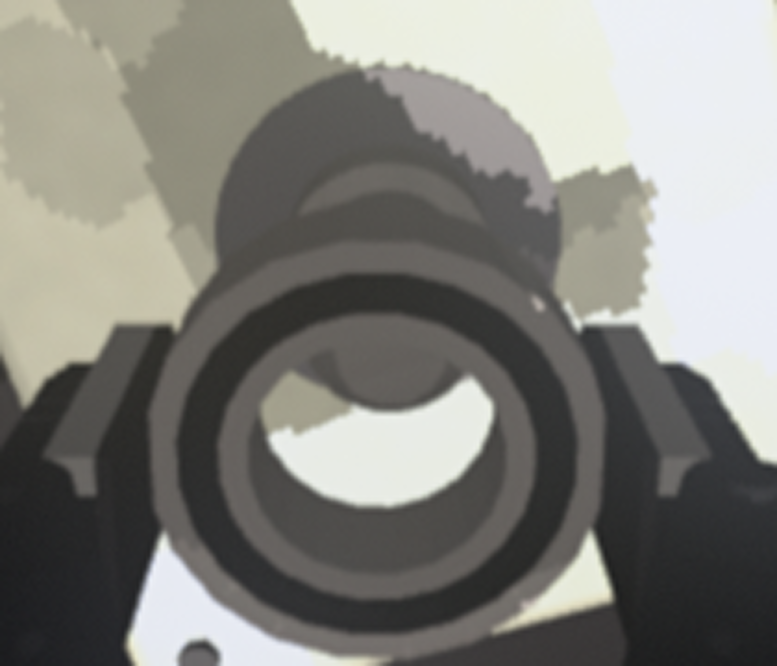

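View pics/s8.png

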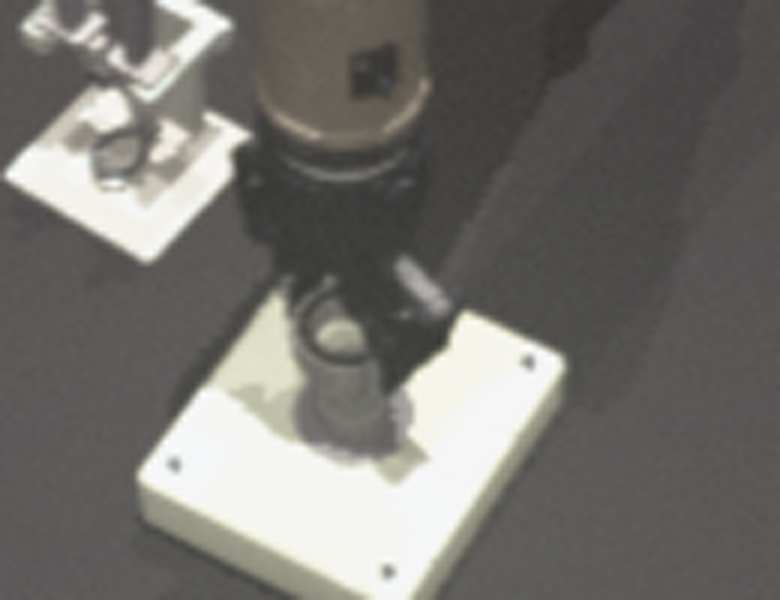

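Call:
apply_moves(deltas=[[0.04,0.0015,0.0017,0,0,0,0],[0.04,0.0015,0.0017,0.005,0,0,0],[0.04,0.0015,0.0017,0.01,0,0,0],[0.04,0.0015,0.0017,0.015,0,0,0],[0.04,0.0015,0.0017,0.015,0,0,0]])

```text
clock: 10.95
tcp_pos: [0.5867, -0.0344, 0.0608]
ee_rot: [[-0.911, 0.413, -0.001], [0.413, 0.911, 0.0], [0.001, -0.001, -1.0]]
wrist_force: [-0.3, -0.5, -1.4]
opening: 0.0509
```

Run:
```python
from h import *
f=eyes.grab_frame("wrist"); s=st();save(f,"w9",(220,150,430,330),3.7)
b=s["tcp_pos"]+s["ee_rot"]@[0,.001,0]
print([proj(f,[b[0],b[1],z]).round(1) for z in(.1,s["tcp_pos"][2]+.034,s["tcp_pos"][2]+.049)])
```

```text
11.0 tcp [ 0.587  -0.0344  0.0611] x [-0.911  0.413  0.001] y [ 0.413  0.911 -0.   ] z [-0.001  0.    -1.   ] F [-0.3  0.1 -1. ] op 0.0511 q [-15.  26.  19. 105. -11.  50.  74.]
[array([322.3, 262.9]), array([322.3, 258. ]), array([322.3, 274.2])]
```

View pics/w9.png

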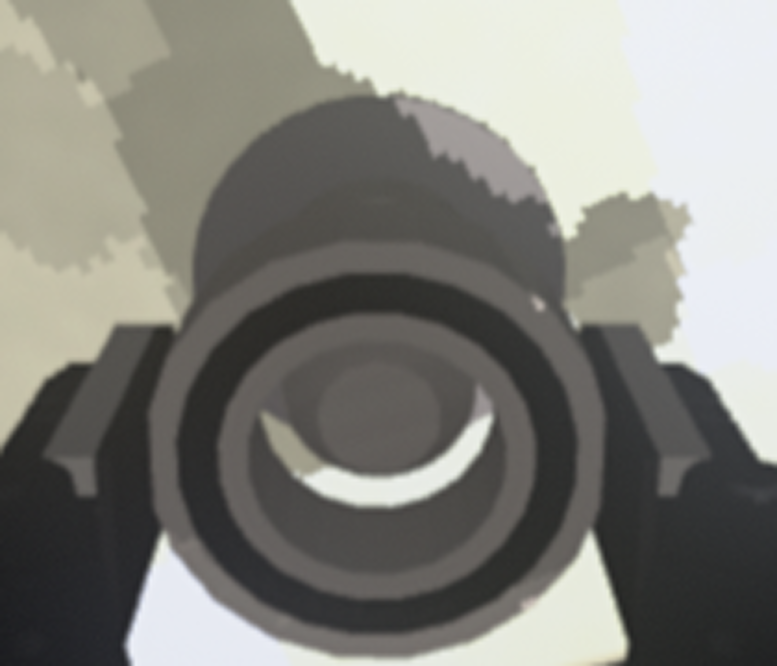

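Call:
apply_moves(deltas=[[0.04,0,0,0.006,0,0,0],[0.04,0,0,0.013,0,0,0],[0.04,0,0,0.02,0,0,0],[0.04,0,0,0.026,0,0,0],[0.04,0,0,0.0295,0,0,0]])

```text
clock: 11.62
tcp_pos: [0.587, -0.0343, 0.0314]
ee_rot: [[-0.911, 0.413, -0.001], [0.413, 0.911, 0.0], [0.001, -0.0, -1.0]]
wrist_force: [-0.2, 0.0, 0.1]
opening: 0.051
```

Call:
apply_moves(deltas=[[0.04,0,0,0.001,0,0,0],[0.04,0,0,0.002,0,0,0],[0.04,0,0,0.002,0,0,0],[0.04,0,0,0.002,0,0,0],[0.04,0,0,0.002,0,0,0]])

```text
clock: 12.25
tcp_pos: [0.5873, -0.0343, 0.0301]
ee_rot: [[-0.911, 0.413, 0.0], [0.413, 0.911, 0.0], [-0.0, 0.0, -1.0]]
wrist_force: [0.2, -0.1, -0.6]
opening: 0.0508
```

Run:
```python
from h import *
f=eyes.grab_frame("wrist"); s=st();save(f,"w10",(220,150,430,330),3.7)
```

```text
12.3 tcp [ 0.5873 -0.0343  0.0301] x [-0.911  0.413 -0.   ] y [0.413 0.911 0.   ] z [ 0.  0. -1.] F [-1.   0.1 -0.4] op 0.0508 q [-15.  28.  18. 106. -12.  47.  75.]
```

View pics/w10.png

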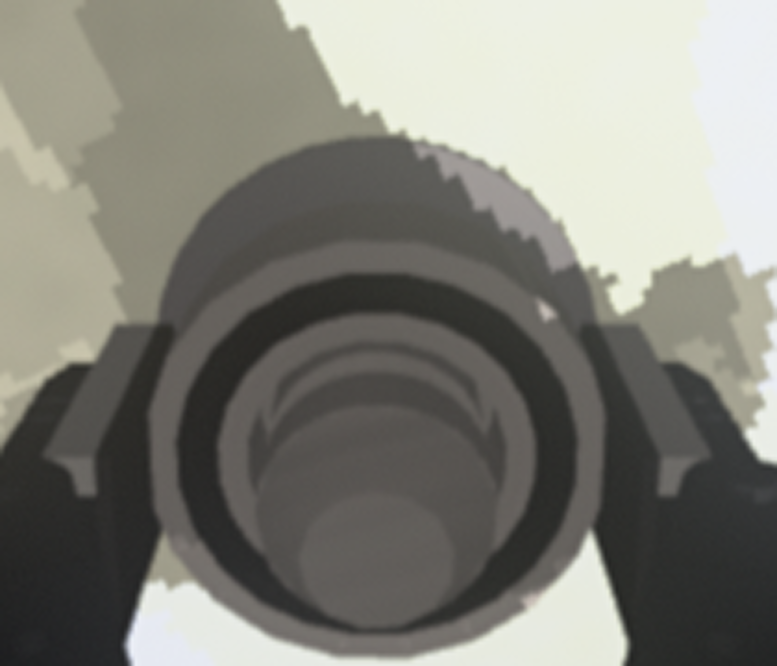

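Call:
apply_moves(deltas=[[0.04,0,0,0.001,0,0,0],[0.04,0,0,0.0018,0,0,0],[0.04,0,0,0.0018,0,0,0],[0.04,0,0,0.0018,0,0,0],[0.04,0,0,0.0018,0,0,0]])

```text
clock: 12.92
tcp_pos: [0.5874, -0.0343, 0.0299]
ee_rot: [[-0.911, 0.413, 0.0], [0.413, 0.911, 0.001], [0.0, 0.001, -1.0]]
wrist_force: [-4.2, 1.2, 9.4]
opening: 0.0509
```

Call:
apply_moves(deltas=[[0.085,0,0,-0.001,0,0,0],[0.085,0,0,-0.002,0,0,0],[0.085,0,0,-0.002,0,0,0],[0.085,0,0,-0.02,0,0,0],[0.085,0,0,-0.06,0,0,0]])

```text
clock: 13.55
tcp_pos: [0.5859, -0.0343, 0.0881]
ee_rot: [[-0.911, 0.413, -0.004], [0.413, 0.911, -0.0], [0.003, -0.002, -1.0]]
wrist_force: [-0.2, 0.6, -0.9]
opening: 0.085
```

Run:
```python
from h import *
f=eyes.grab_frame("wrist"); s=st();save(f,"w11",(180,150,460,370),2.8)
g=eyes.grab_frame("scene"); save(g,"s11",(240,110,380,250),4)
```

```text
13.6 tcp [ 0.5909 -0.0348  0.0948] x [-0.91   0.414 -0.007] y [0.414 0.91  0.004] z [ 0.008  0.    -1.   ] F [ 1.3 -0.9  3. ] op 0.0847 q [-16.  24.  20. 104. -10.  54.  73.]
```

View pics/w11.png

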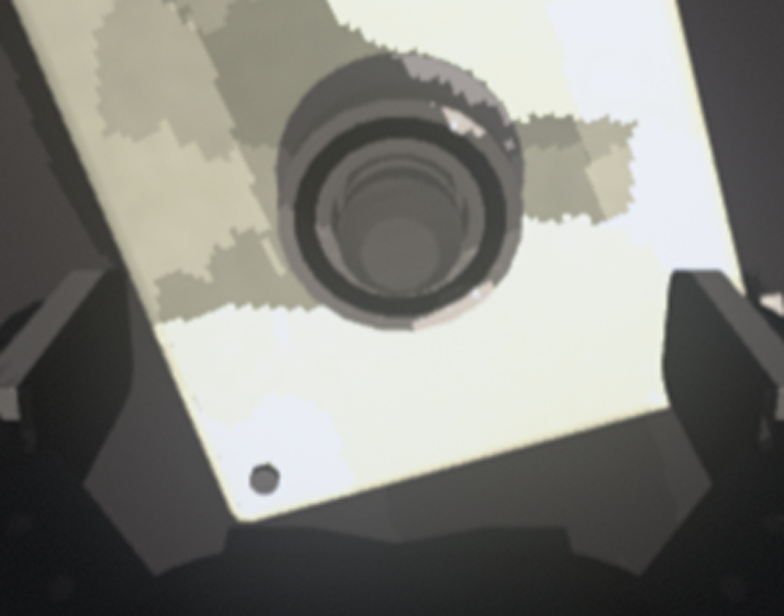

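View pics/s11.png

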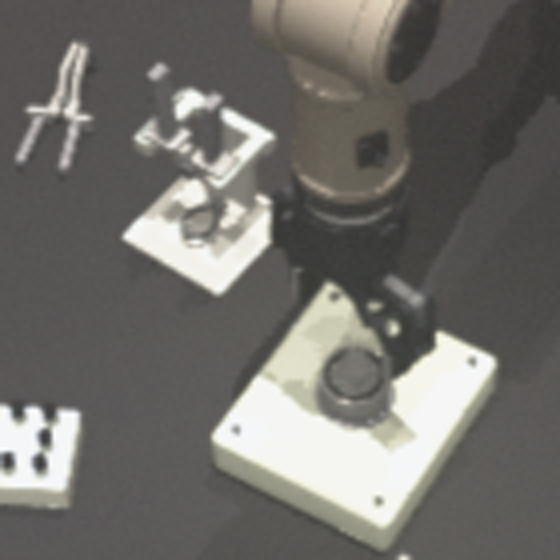

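Run:
```python
from h import *
g=eyes.grab_frame("scene");t=eyes.grab_frame("top")
for n,z in (("rack",0),("grip",.147),("pliers",.092),("ring_mid",.022)):
  a=[r["point"] for r in spot_point(n,"scene")]; b=[r["point"] for r in spot_point(n,"top")]
  for p in a:
    for q in b:
      X,e=tri([g,t],[p,q])
      if np.abs(e).max()<3 and abs(X[0]-.46)<.08 and abs(X[1]+.22)<.08: print(n,np.round(p),np.round(q),X.round(4),e)
save(g,"s12",(250,110,330,190),8); save(t,"t12",(340,215,410,285),8)
s=st()
```

```text
rack [289. 167.] [373. 246.] [ 0.4646 -0.2257  0.0054] [[0.6, 0.1], [0.6, -0.3]]
pliers [289. 151.] [378. 244.] [ 0.4643 -0.2253  0.0868] [[-1.2, -0.1], [-1.4, 0.5]]
ring_mid [290. 163.] [375. 242.] [ 0.4718 -0.223   0.0387] [[-1.2, -0.1], [-1.4, 0.5]]
ring_mid [288. 151.] [375. 242.] [ 0.4699 -0.2207  0.0943] [[0.3, 0.0], [0.3, -0.1]]
14.15 tcp [ 0.5868 -0.0344  0.0876] x [-0.911  0.413  0.001] y [ 0.413  0.911 -0.   ] z [-0.001 -0.    -1.   ] F [-0.1 -0.8  0.1] op 0.085 q [-16.  24.  19. 104. -10.  53.  73.]
```

View pics/s12.png

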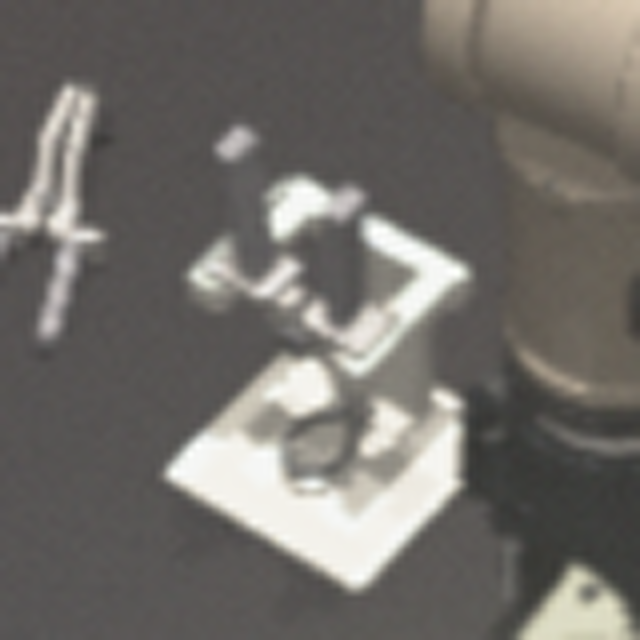

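View pics/t12.png

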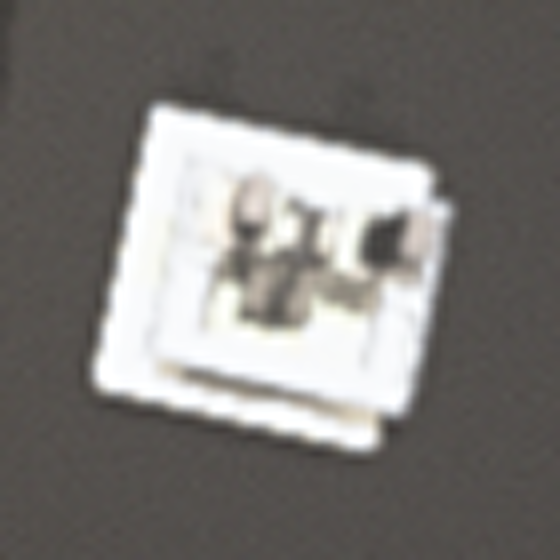

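Run:
```python
from h import *
g=eyes.grab_frame("scene");t=eyes.grab_frame("top")
A,e=tri([g,t],[(279.6,127.3),(391.7,244.3)]);print(A,e)
B,e2=tri([g,t],[(293.2,134.5),(371.5,238.9)]);print(B,e2)
d=B-A; print("mid",(A+B)/2,"len",np.linalg.norm(d),"az",np.degrees(np.arctan2(d[1],d[0])))
# rack base edges in top
c=[onz(t,(340+x/8,215+y/8),.0) for x,y in((155,105),(95,390),(380,448),(435,160))]
c=np.array(c); print(c.round(3)); 
for i,j in((1,0),(2,3),(2,1),(3,0)): d=c[j]-c[i]; print(np.degrees(np.arctan2(d[1],d[0])),np.linalg.norm(d))
s=st()
R=yawR(77); delta(s,[.46,-.22,.25],R)
```

```text
[ 0.45936311 -0.24818253  0.18083897] [[-0.4, -0.0], [-0.4, 0.2]]
[ 0.4711558  -0.19785996  0.18353939] [[-0.6, -0.1], [-0.7, 0.3]]
mid [ 0.46525945 -0.22302125  0.18218918] len 0.051756358484451946 az 76.8111769370858
[[ 0.515 -0.187  0.   ]
 [ 0.415 -0.166  0.   ]
 [ 0.397 -0.266  0.   ]
 [ 0.497 -0.285  0.   ]]
-11.414255802476347 0.10205609575870246
-10.929969263950557 0.10262578358477348
79.64414698946018 0.10114228631666031
79.97662577203805 0.10028715481090468
14.25 tcp [ 0.587  -0.0344  0.0878] x [-0.911  0.413  0.001] y [ 0.413  0.911 -0.   ] z [-0.001  0.    -1.   ] F [-0.4  0.7 -0.3] op 0.085 q [-16.  24.  19. 104. -10.  53.  73.]
delta [ 0.0391 -0.2216 -0.1621]
rot [-1.000e-02 -4.000e-02 -1.139e+01]
```

Call:
apply_moves(deltas=[[0.085,0,-0.01,-0.05,0,0,-3],[0.085,-0.005,-0.05,-0.09,0,0,-8],[0.085,-0.012,-0.1,-0.112,0,0,-13.4],[0.085,-0.018,-0.15,-0.112,0,0,-13.4],[0.085,-0.026,-0.2,-0.112,0,0,-13.4]])

```text
clock: 14.88
tcp_pos: [0.5279, -0.2287, 0.2007]
ee_rot: [[-0.982, 0.19, 0.001], [0.19, 0.982, 0.0], [-0.001, 0.0, -1.0]]
wrist_force: [-0.0, -0.3, -0.6]
opening: 0.0845
```

Call:
apply_moves(deltas=[[0.085,0,-0.008,0,0,0,0],[0.085,0,-0.008,0,0,0,0],[0.085,0,-0.008,0,0,0,0],[0.085,0,-0.008,0,0,0,0],[0.085,0,-0.008,0,0,0,0]])

```text
clock: 15.5
tcp_pos: [0.5272, -0.2341, 0.2001]
ee_rot: [[-0.982, 0.189, 0.0], [0.189, 0.982, 0.0], [0.0, 0.0, -1.0]]
wrist_force: [0.4, -0.5, 0.2]
opening: 0.0852
```

Run:
```python
from h import *
f=eyes.grab_frame("wrist"); s=st();save(f,"w13")
for n in ("grip","pliers","ring_mid","rack"): show(n,"wrist",f)
```

```text
15.55 tcp [ 0.5271 -0.2343  0.2001] x [-0.982  0.189  0.   ] y [0.189 0.982 0.   ] z [-0.  0. -1.] F [ 0.2  0.1 -0. ] op 0.0849 q [  0.  17.  24.  99.  -7.  66. 105.]
grip wrist [315.9, 116.9] 0.8
grip wrist [173.4, 109.4] 0.64
pliers wrist [91.0, 246.6] 0.9
pliers wrist [320.2, 115.1] 0.66
pliers wrist [150.1, 70.4] 0.59
ring_mid wrist [321.5, 113.8] 0.95
ring_mid wrist [166.9, 242.8] 0.94
ring_mid wrist [122.3, 20.2] 0.91
ring_mid wrist [323.3, 315.0] 0.5
ring_mid wrist [319.3, 118.0] 0.33
rack wrist [317.3, 116.4] 0.96
```

View pics/w13.png

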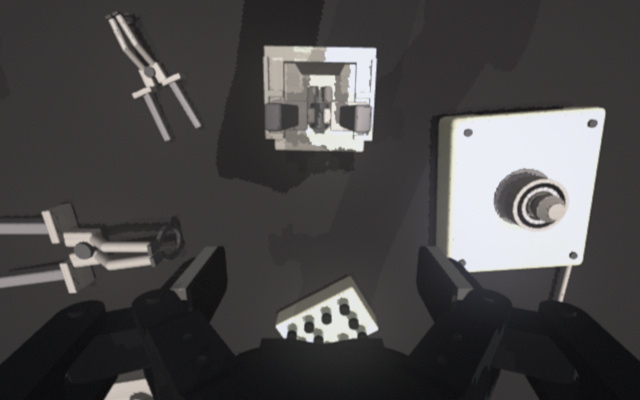

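Run:
```python
from h import *
f=eyes.grab_frame("wrist"); save(f,"w13c",(255,35,385,165),6)
```

```text
(no output)
```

View pics/w13c.png

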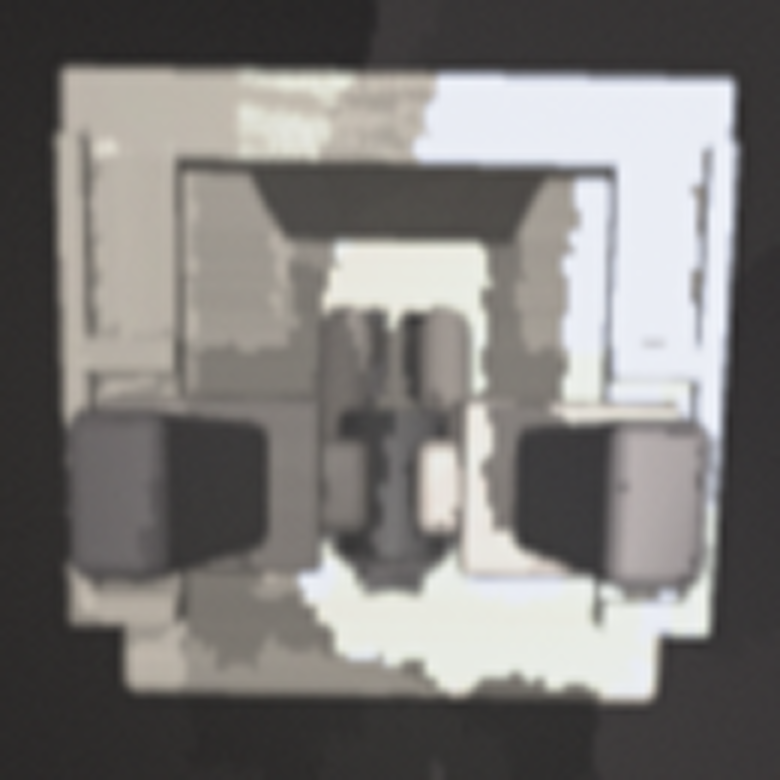

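Run:
```python
from h import *
f=eyes.grab_frame("wrist"); s=st()
L=onz(f,(255+119/6,35+495/6),.185);R=onz(f,(255+657/6,35+506/6),.185)
print(L,R,(L+R)/2,np.linalg.norm(L-R),np.degrees(np.arctan2(*(R-L)[1::-1])))
t=eyes.grab_frame("top");g=eyes.grab_frame("scene")
save(t,"t14",(340,215,410,285),8)
for w,p in ((0,(255+119/6,35+495/6)),(1,(255+657/6,35+506/6))):
  print(tri([f,g],[p,[(279.6,127.3),(293.2,134.5)][w]]))
# shoulder/prong: rack base
c=[onz(f,(255+x/6,35+y/6),.108) for x,y in((60,68),(735,78))];print(c,(c[0]+c[1])/2)
M=(L+R)/2; delta(s,[M[0],M[1],.2],yawR(78))
```

```text
15.85 tcp [ 0.5268 -0.2351  0.2002] x [-0.982  0.191 -0.   ] y [0.191 0.982 0.   ] z [ 0.  0. -1.] F [-0.5 -0.2 -0.3] op 0.0849 q [  1.  17.  24.  99.  -7.  66. 105.]
[ 0.46198615 -0.24867136  0.185     ] [ 0.47244069 -0.19975453  0.185     ] [ 0.46721342 -0.22421294  0.185     ] 0.05002153385985258 77.93619076054877
(array([ 0.46108373, -0.24686649,  0.18301606]), [[3.3, -2.3], [-0.3, -0.0]])
(array([ 0.47108816, -0.19727361,  0.18312893]), [[3.6, -3.4], [-0.4, 0.1]])
[array([ 0.40983488, -0.2552336 ,  0.108     ]), array([ 0.42694215, -0.17274958,  0.108     ])] [ 0.41838851 -0.21399159  0.108     ]
delta [ 0.0606 -0.0007  0.0002]
rot [0.01 0.01 1.01]
```

Call:
apply_moves(deltas=[[0.085,0.03,0,0,0,0,1],[0.085,0.06,-0.0005,0,0,0,1],[0.085,0.0605,-0.0005,0.03,0,0,1],[0.085,0.0605,-0.0005,0.04,0,0,1],[0.085,0.0605,-0.0005,0.04,0,0,1]])

```text
clock: 16.58
tcp_pos: [0.4672, -0.2239, 0.1598]
ee_rot: [[-0.978, 0.208, -0.001], [0.208, 0.978, 0.0], [0.001, 0.0, -1.0]]
wrist_force: [0.6, 0.1, 0.7]
opening: 0.0851
```

Run:
```python
from h import *
f=eyes.grab_frame("wrist"); s=st();save(f,"w15",(170,120,470,360),2.6)
print(proj(f,[.467,-.2242,.185]))
```

```text
16.62 tcp [ 0.4678 -0.2242  0.1604] x [-0.978  0.208 -0.   ] y [ 0.208  0.978 -0.   ] z [ 0. -0. -1.] F [-0.9  0.4  0.7] op 0.0851 q [ -0.  13.  24. 109.  -6.  59. 105.]
[319.97150099 248.63447924]
```

View pics/w15.png

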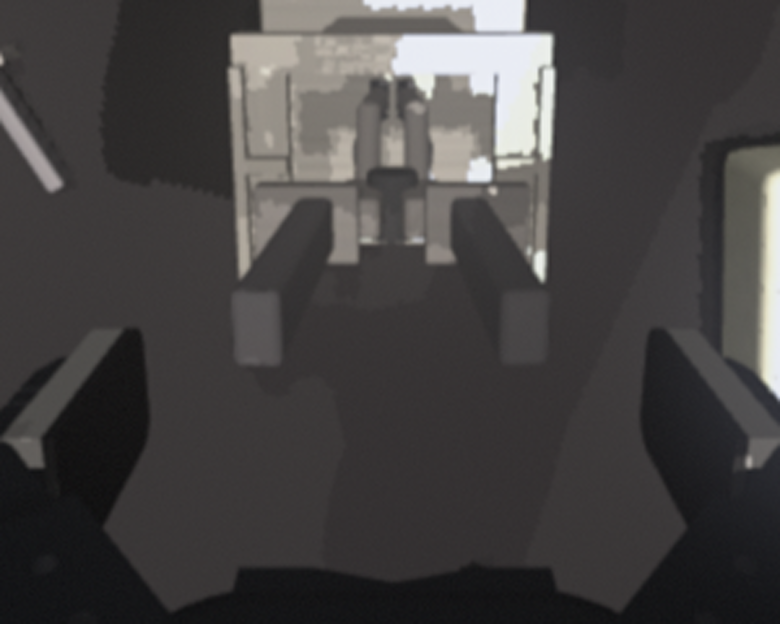

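Run:
```python
from h import *
f=eyes.grab_frame("wrist"); s=st()
for h in (.03,.05,.06,.073,.085,.1,.11):
  print(h,[proj(f,s["tcp_pos"]+s["ee_rot"]@[x,.02,-h]).round(0).tolist() for x in(.011,.0,.02,.038)])
save(f,"w15b",(80,230,560,400),1.6)
im=cv2.imread("pics/w15b.png"); cv2.imwrite("pics/w15b.png",np.clip(im.astype(int)*4,0,255).astype(np.uint8))
```

```text
16.68 tcp [ 0.4682 -0.2244  0.1608] x [-0.978  0.208 -0.001] y [ 0.208  0.978 -0.   ] z [ 0.001 -0.001 -1.   ] F [ 0.8 -0.1  0.4] op 0.085 q [ -0.  13.  24. 109.  -6.  59. 105.]
0.03 [[364.0, 232.0], [363.0, 254.0], [364.0, 214.0], [366.0, 175.0]]
0.05 [[370.0, 251.0], [369.0, 275.0], [371.0, 230.0], [373.0, 185.0]]
0.06 [[374.0, 262.0], [373.0, 289.0], [375.0, 240.0], [377.0, 192.0]]
0.073 [[380.0, 280.0], [379.0, 309.0], [381.0, 255.0], [384.0, 202.0]]
0.085 [[387.0, 301.0], [385.0, 333.0], [389.0, 273.0], [393.0, 214.0]]
0.1 [[399.0, 335.0], [396.0, 371.0], [401.0, 304.0], [407.0, 235.0]]
0.11 [[410.0, 366.0], [406.0, 406.0], [413.0, 331.0], [420.0, 254.0]]
```

View pics/w15b.png

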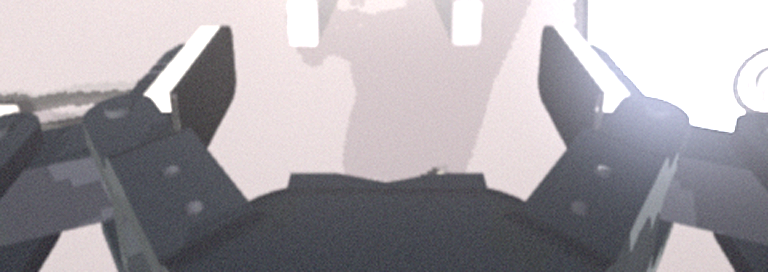

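Call:
apply_moves(deltas=[[0.085,0.001,0,0.015,0,0,0],[0.085,0.001,0,0.03,0,0,0],[0.085,0.001,0,0.045,0,0,0],[0.085,0.001,0,0.055,0,0,0],[0.085,0.001,0,0.055,0,0,0]])

```text
clock: 17.3
tcp_pos: [0.4656, -0.2236, 0.1041]
ee_rot: [[-0.978, 0.208, -0.002], [0.208, 0.978, 0.001], [0.002, 0.0, -1.0]]
wrist_force: [0.1, -0.1, -0.2]
opening: 0.0852
```

Run:
```python
from h import *
f=eyes.grab_frame("wrist"); s=st();save(f,"w16",(170,120,470,400),2.1)
g=eyes.grab_frame("scene");save(g,"s16",(250,90,350,190),6)
```

```text
17.35 tcp [ 0.4662 -0.2239  0.1048] x [-0.978  0.208  0.001] y [0.208 0.978 0.   ] z [-0.001  0.    -1.   ] F [ 0.7 -0.3  0. ] op 0.0851 q [  1.  16.  24. 113.  -8.  52. 107.]
```

View pics/w16.png

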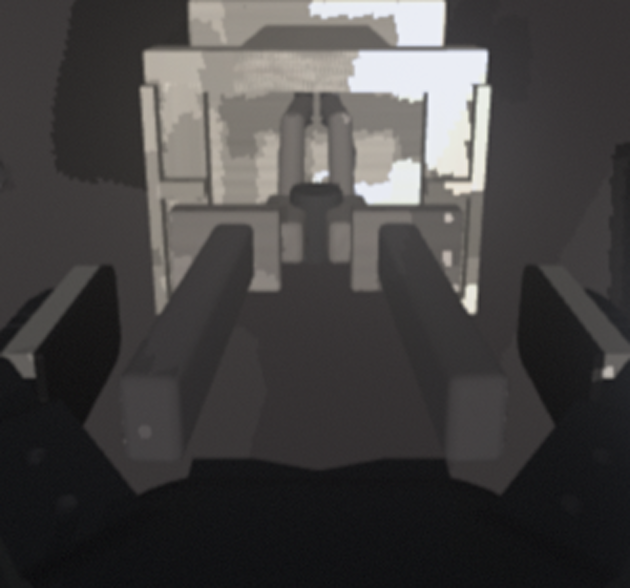

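View pics/s16.png

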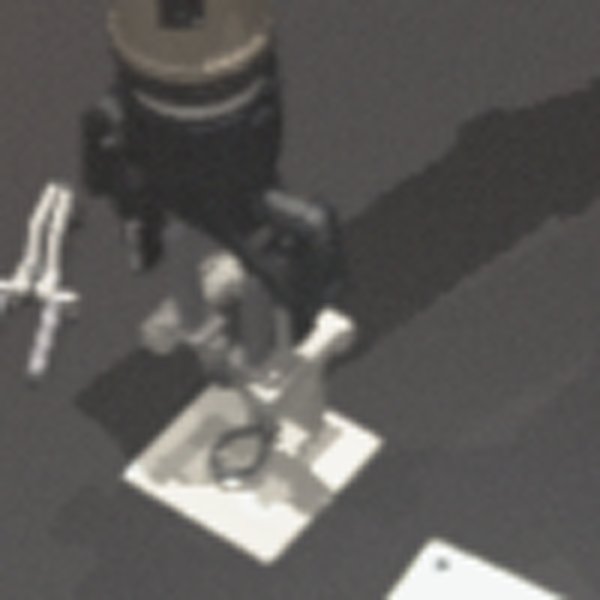

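Call:
apply_moves(deltas=[[0.085,0,-0.0008,0.003,0,0,0],[0.085,0,-0.0008,0.006,0,0,0],[0.085,0,-0.0008,0.006,0,0,0],[0.04,0,-0.0008,0.006,0,0,0],[0.04,0,-0.0008,0.006,0,0,0]], force=60)

```text
clock: 18.02
tcp_pos: [0.4671, -0.2251, 0.1004]
ee_rot: [[-0.978, 0.208, 0.002], [0.208, 0.978, -0.0], [-0.002, 0.0, -1.0]]
wrist_force: [-0.5, 0.5, 11.0]
opening: 0.0507
```

Call:
apply_moves(deltas=[[0.035,0,0,0,0,0,0],[0.035,0,0,0,0,0,0],[0.035,0,0,0,0,0,0],[0.035,0,0,0,0,0,0],[0.035,0,0,0,0,0,0]], force=60)

```text
clock: 18.65
tcp_pos: [0.4679, -0.2256, 0.1011]
ee_rot: [[-0.978, 0.208, 0.004], [0.208, 0.978, -0.001], [-0.004, -0.0, -1.0]]
wrist_force: [-1.5, 0.2, 8.6]
opening: 0.0458
```

Run:
```python
from h import *
f=eyes.grab_frame("wrist"); s=st();save(f,"w17",(170,120,470,400),2.1)
g=eyes.grab_frame("scene");save(g,"s17",(250,90,350,190),6)
```

```text
18.7 tcp [ 0.4678 -0.2256  0.1011] x [-0.978  0.208 -0.004] y [ 0.208  0.978 -0.   ] z [ 0.004 -0.001 -1.   ] F [ 0.2 -0.1  9.3] op 0.0457 q [  1.  17.  24. 113.  -8.  52. 107.]
```

View pics/w17.png

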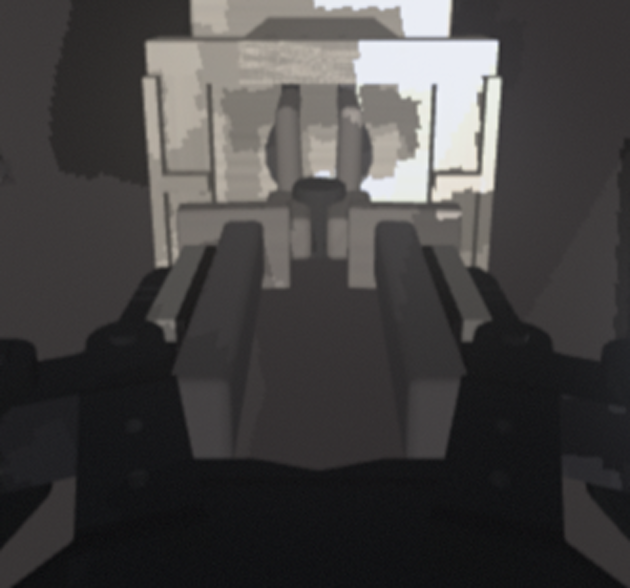

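View pics/s17.png

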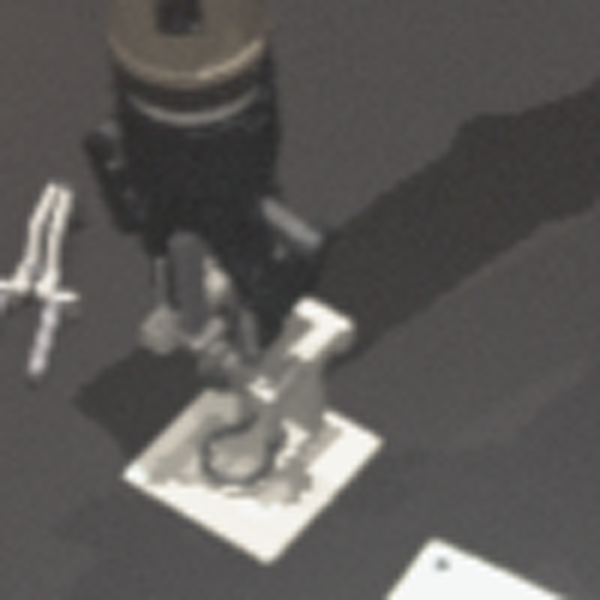

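Call:
apply_moves(deltas=[[0.035,0,0,-0.01,0,0,0],[0.035,0,0,-0.03,0,0,0],[0.035,0,0,-0.055,0,0,0],[0.035,0,0,-0.085,0,0,0],[0.035,0,0,-0.11,0,0,0]])

```text
clock: 19.38
tcp_pos: [0.4658, -0.2245, 0.2101]
ee_rot: [[-0.978, 0.208, -0.0], [0.208, 0.978, 0.0], [0.0, 0.0, -1.0]]
wrist_force: [-0.2, -0.3, -2.1]
opening: 0.0456
```

Call:
apply_moves(deltas=[[0.035,0,0,-0.025,0,0,0],[0.035,0,0,-0.025,0,0,0],[0.035,0,0,-0.025,0,0,0],[0.035,0,0,-0.025,0,0,0],[0.035,0,0,-0.025,0,0,0]])

```text
clock: 20.0
tcp_pos: [0.4656, -0.2244, 0.2332]
ee_rot: [[-0.978, 0.208, -0.002], [0.208, 0.978, 0.0], [0.002, 0.0, -1.0]]
wrist_force: [0.2, 0.8, -2.3]
opening: 0.0459
```

Run:
```python
from h import *
f=eyes.grab_frame("wrist"); s=st();save(f,"w18",(220,120,420,320),3)
g=eyes.grab_frame("scene");save(g,"s18",(220,60,380,190),4.5)
for n in ("ring_mid","grip"): show(n,"wrist",f); show(n,"scene",g)
```

```text
20.05 tcp [ 0.4658 -0.2245  0.2334] x [-0.978  0.208  0.001] y [0.208 0.978 0.   ] z [-0.001  0.    -1.   ] F [ 0.7 -0.2 -1.8] op 0.0458 q [ -1.   8.  25. 104.  -4.  68. 103.]
ring_mid wrist [152.8, 90.3] 0.7
ring_mid wrist [187.8, 276.1] 0.63
ring_mid scene [222.1, 171.7] 0.8
ring_mid scene [260.9, 126.1] 0.79
ring_mid scene [290.0, 137.9] 0.61
grip wrist [69.0, 285.4] 0.8
grip wrist [192.1, 163.4] 0.58
grip scene [176.1, 153.1] 0.86
grip scene [283.9, 108.4] 0.61
grip scene [255.7, 144.4] 0.52
```

View pics/w18.png

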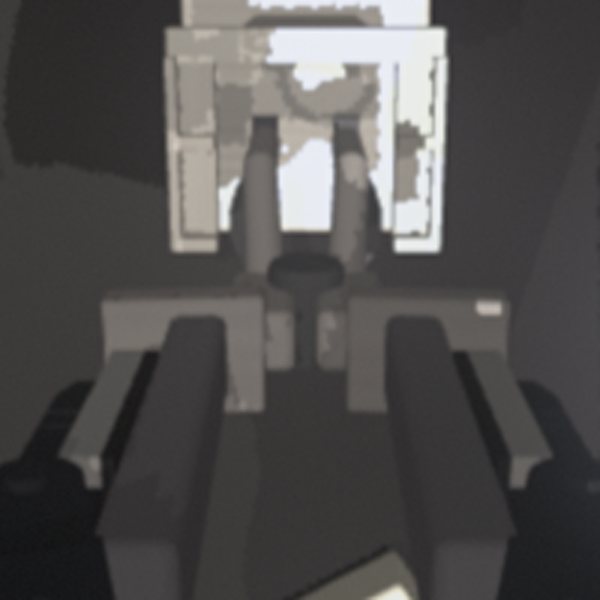

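View pics/s18.png

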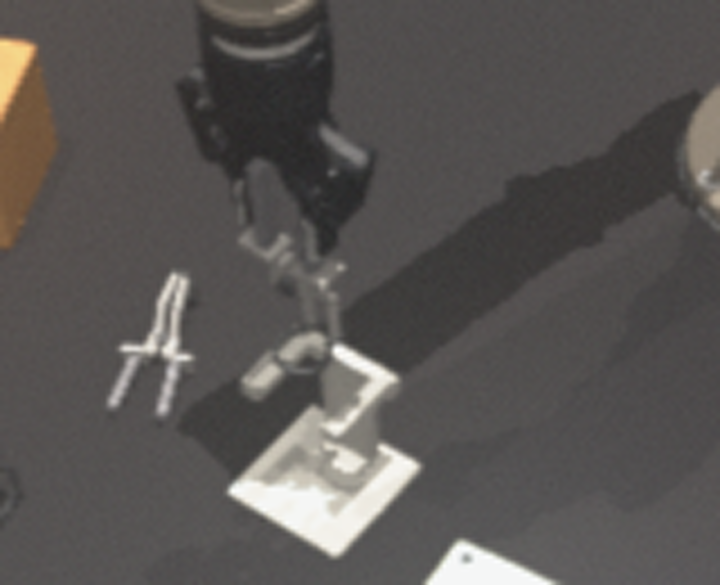

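Run:
```python
from h import *
f=eyes.grab_frame("wrist"); s=st();save(f,"w18c",(280,130,370,225),8)
def T(x,y,z): return proj(f,s["tcp_pos"]+s["ee_rot"]@[x,y,z]).round(1)
print("ring c",T(0,0,.079),"edges",T(0,-.02,.079),T(0,.02,.079),T(.02,0,.079),T(-.02,0,.079))
g=eyes.grab_frame("scene"); print(proj(g,s["tcp_pos"]+s["ee_rot"]@[0,0,.079])); save(g,"s18c",(260,95,320,155),10)
```

```text
20.35 tcp [ 0.4662 -0.2246  0.2341] x [-0.978  0.208  0.   ] y [0.208 0.978 0.   ] z [ 0.  0. -1.] F [ 0.2 -0.2 -3.2] op 0.0453 q [ -1.   8.  25. 104.  -4.  68. 103.]
ring c [321.1 194.4] edges [296.1 194.4] [346.1 194.4] [321.1 169.7] [321.1 218.1]
[285.92869809 136.97841779]
```

View pics/w18c.png

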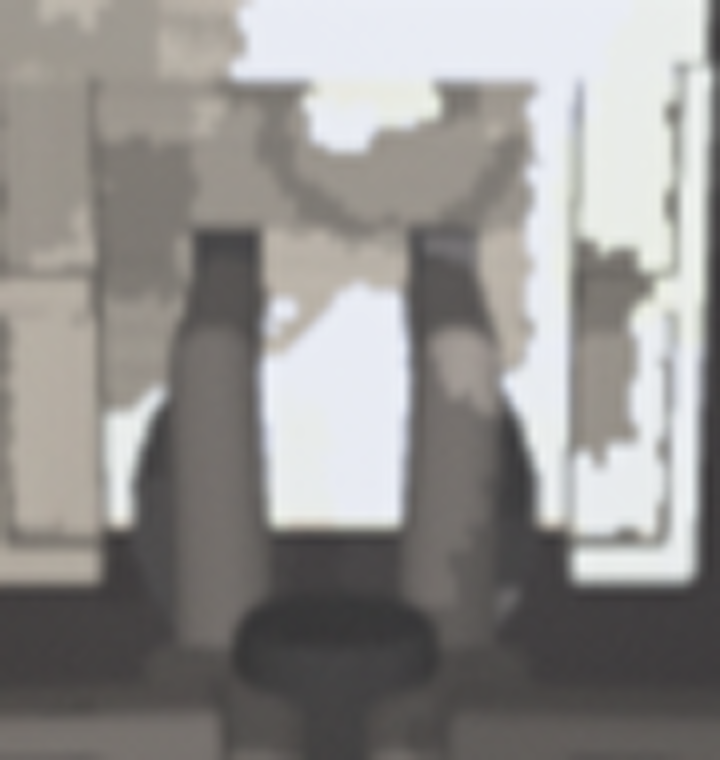

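View pics/s18c.png

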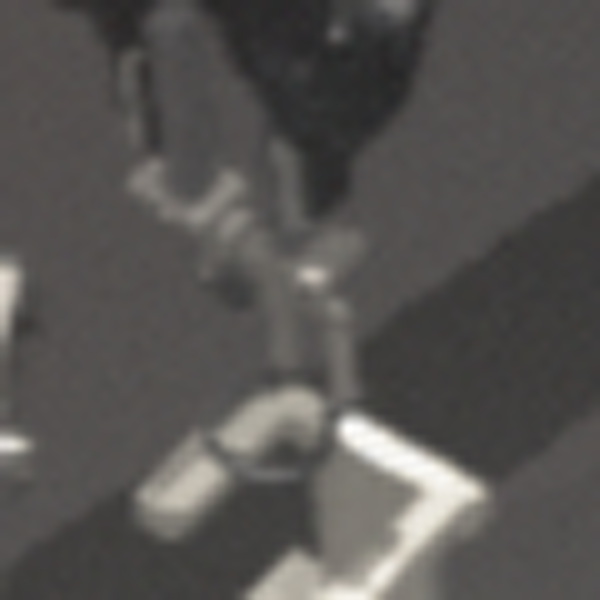

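Call:
apply_moves(deltas=[[0.035,-0.009,0.025,0,0,0,0],[0.035,-0.026,0.07,0,0,0,0],[0.035,-0.044,0.118,0,0,0,0],[0.035,-0.06,0.16,0,0,0,0],[0.035,-0.073,0.195,0,0,0,0]])

```text
clock: 21.02
tcp_pos: [0.5791, -0.0469, 0.2341]
ee_rot: [[-0.978, 0.206, 0.0], [0.206, 0.978, 0.0], [-0.0, 0.001, -1.0]]
wrist_force: [-0.6, 0.1, -1.5]
opening: 0.0459
```

Call:
apply_moves(deltas=[[0.035,-0.0065,0.0165,0,0,0,0],[0.035,-0.0065,0.0165,0,0,0,0],[0.035,-0.0065,0.0165,0.01,0,0,0],[0.035,-0.0065,0.0165,0.01,0,0,0],[0.035,-0.0065,0.0165,0.01,0,0,0]])

```text
clock: 21.65
tcp_pos: [0.5874, -0.0354, 0.2242]
ee_rot: [[-0.978, 0.21, -0.0], [0.21, 0.978, -0.0], [0.0, -0.0, -1.0]]
wrist_force: [-0.4, 0.3, -1.9]
opening: 0.0453
```

Run:
```python
from h import *
f=eyes.grab_frame("wrist"); s=st();save(f,"w20",(260,110,390,250),5)
delta(s,[.5877,-.0341,.1605])
def T(x,y,z): return proj(f,s["tcp_pos"]+s["ee_rot"]@[x,y,z]).round(1)
print("ring c",T(0,0.0005,.079),T(0,-.02,.079),T(0,.02,.079),"axle tip",proj(f,[.588,-.0337,.1]),"bearing top",proj(f,[.588,-.0337,.079]))
g=eyes.grab_frame("scene"); save(g,"s20",(270,140,390,250),6); print(proj(g,[.588,-.0337,.1]),proj(g,s["tcp_pos"]+s["ee_rot"]@[0,0,.079]))
```

```text
21.7 tcp [ 0.5877 -0.0351  0.2243] x [-0.978  0.209 -0.   ] y [0.209 0.978 0.   ] z [ 0.  0. -1.] F [-0.2  0.5 -2.3] op 0.0458 q [-15.  16.  17.  96.  -5.  69.  82.]
delta [0.0002 0.001  0.0638]
ring c [322.2 194.7] [296.5 194.6] [346.6 194.7] axle tip [323.11906561 182.30864427] bearing top [323.03736517 177.7232295 ]
[327.88570088 199.06419911] [327.38298761 189.64420586]
```

View pics/w20.png

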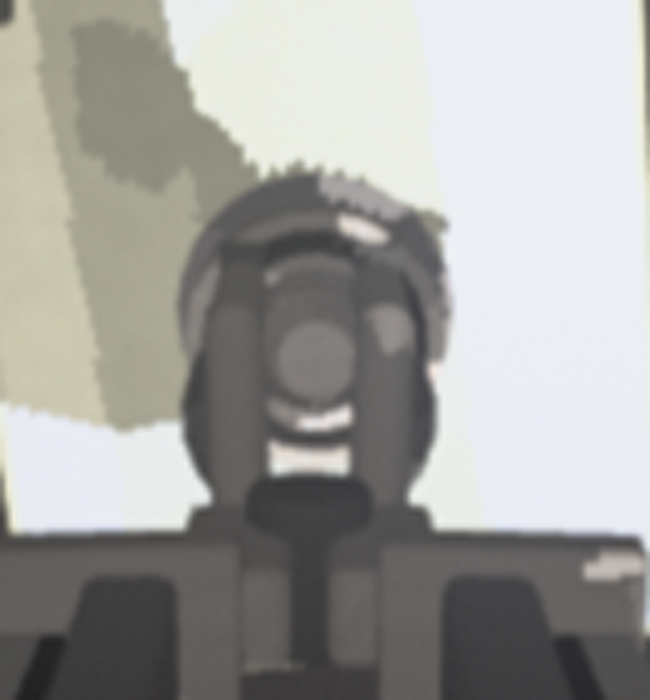

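View pics/s20.png

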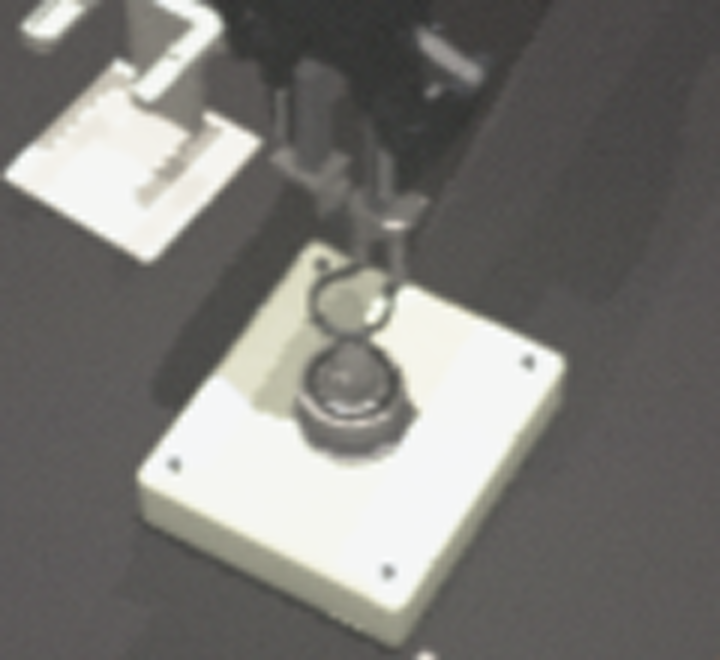

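Call:
apply_moves(deltas=[[0.035,0,0.001,0.008,0,0,0],[0.035,0,0.001,0.018,0,0,0],[0.035,0,0.001,0.028,0,0,0],[0.035,0,0.001,0.036,0,0,0],[0.035,0,0.001,0.037,0,0,0]])

```text
clock: 22.38
tcp_pos: [0.5875, -0.0332, 0.1862]
ee_rot: [[-0.978, 0.208, -0.002], [0.208, 0.978, -0.0], [0.002, -0.0, -1.0]]
wrist_force: [-0.7, 0.8, -1.3]
opening: 0.0456
```

Run:
```python
from h import *
f=eyes.grab_frame("wrist"); s=st();save(f,"w21",(260,110,390,250),5)
delta(s,[.5877,-.0341,.1605])
print("axle tip",proj(f,[.588,-.0337,.1]),"ring",proj(f,s["tcp_pos"]+s["ee_rot"]@[0,0.0005,.079]))
g=eyes.grab_frame("scene"); save(g,"s21",(290,160,370,230),9); print(proj(g,[.588,-.0337,.1]),proj(g,s["tcp_pos"]+s["ee_rot"]@[0,0,.079]))
```

```text
22.43 tcp [ 0.5879 -0.0333  0.1866] x [-0.978  0.208  0.001] y [ 0.208  0.978 -0.   ] z [-0.001 -0.    -1.   ] F [-0.   0.3 -1.9] op 0.0456 q [-14.  18.  17.  98.  -6.  65.  82.]
delta [-0.     -0.0008  0.0261]
axle tip [320.73261199 192.95470764] ring [321.77159358 194.99021105]
[327.88570088 199.06419911] [328.02881529 197.5473804 ]
```

View pics/w21.png

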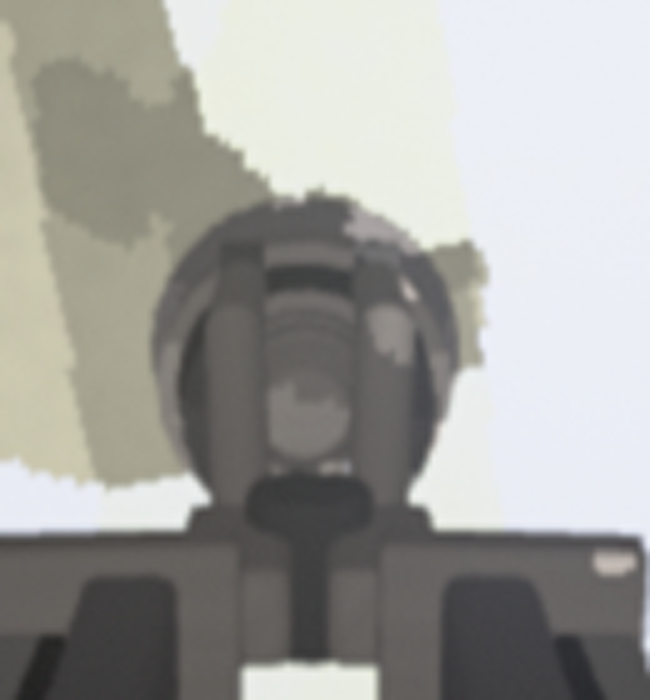

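View pics/s21.png

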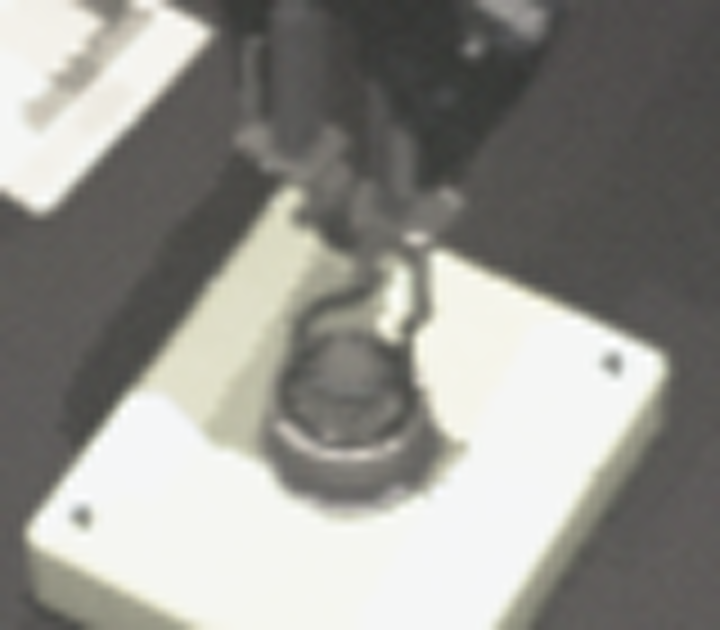

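Call:
apply_moves(deltas=[[0.035,0,-0.0003,0.004,0,0,0],[0.035,0,-0.0003,0.009,0,0,0],[0.035,0,-0.0003,0.014,0,0,0],[0.035,0,-0.0003,0.019,0,0,0],[0.035,0,-0.0003,0.022,0,0,0]])

```text
clock: 23.1
tcp_pos: [0.5879, -0.0335, 0.1647]
ee_rot: [[-0.978, 0.208, -0.0], [0.208, 0.978, 0.0], [0.0, -0.0, -1.0]]
wrist_force: [-0.5, 0.4, -2.7]
opening: 0.0457
```

Call:
apply_moves(deltas=[[0.035,0,0,0,0,0,0],[0.035,0,0,0,0,0,0],[0.035,0,0,0.001,0,0,0],[0.035,0,0,0.001,0,0,0],[0.035,0,0,0.001,0,0,0]])

```text
clock: 23.72
tcp_pos: [0.5881, -0.0336, 0.1643]
ee_rot: [[-0.978, 0.208, 0.0], [0.208, 0.978, 0.0], [-0.0, 0.0, -1.0]]
wrist_force: [0.2, -0.3, -2.3]
opening: 0.0458
```

Run:
```python
from h import *
f=eyes.grab_frame("wrist"); s=st();save(f,"w22",(260,110,390,250),5)
delta(s,[.5877,-.0341,.1605])
g=eyes.grab_frame("scene"); save(g,"s22",(290,160,370,230),9); print(proj(g,[.588,-.0337,.1]),proj(g,s["tcp_pos"]+s["ee_rot"]@[0,0,.079]))
```

```text
23.77 tcp [ 0.588  -0.0336  0.1642] x [-0.978  0.208 -0.   ] y [0.208 0.978 0.   ] z [ 0.  0. -1.] F [-0.8 -1.7 -2.1] op 0.0456 q [-14.  19.  17. 100.  -6.  62.  83.]
delta [ 0.0002 -0.0006  0.0037]
[327.88570088 199.06419911] [327.95903232 201.98129225]
```

View pics/w22.png

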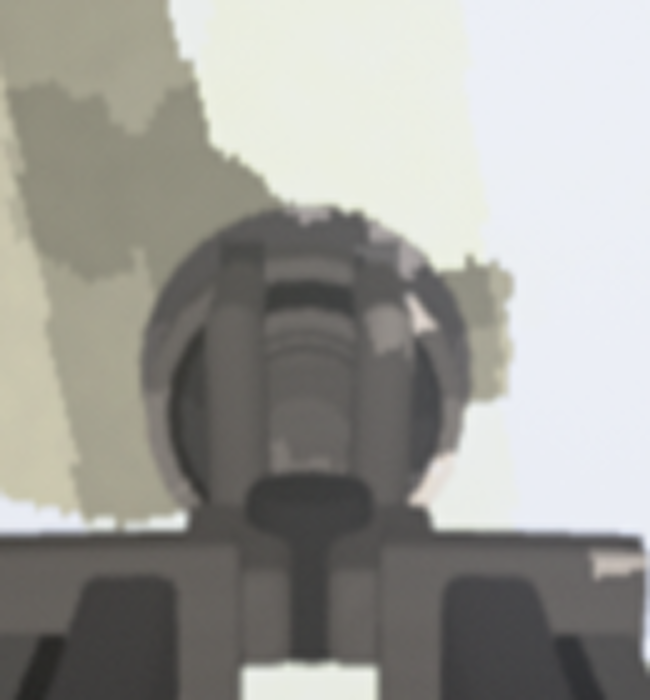

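View pics/s22.png

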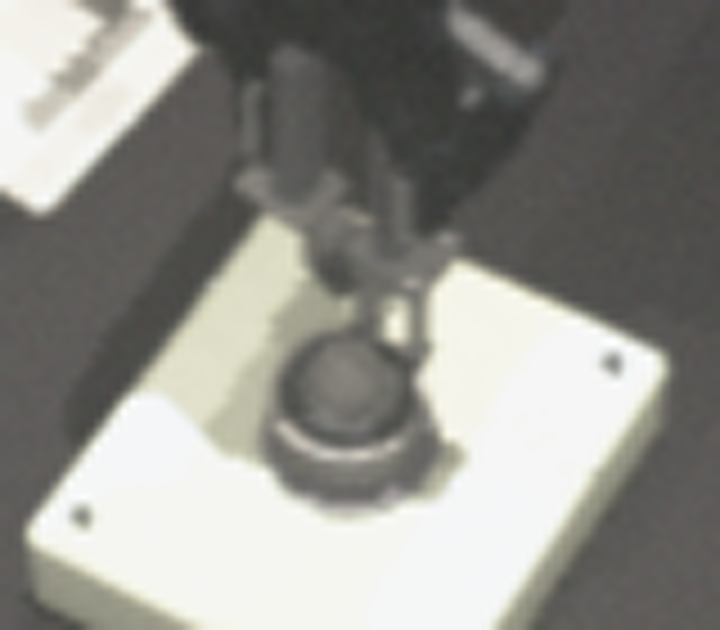

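Call:
apply_moves(deltas=[[0.035,0,-0.0003,0.001,0,0,0],[0.035,0,-0.0003,0.002,0,0,0],[0.035,0,-0.0003,0.003,0,0,0],[0.035,0,-0.0003,0.0035,0,0,0],[0.035,0,-0.0003,0.0035,0,0,0]])

```text
clock: 24.45
tcp_pos: [0.5882, -0.034, 0.162]
ee_rot: [[-0.978, 0.208, 0.001], [0.208, 0.978, 0.0], [-0.001, 0.0, -1.0]]
wrist_force: [-2.0, 0.5, 4.6]
opening: 0.0456
```

Call:
apply_moves(deltas=[[0.035,0,0,0.0007,0,0,0],[0.035,0,0,0.0007,0,0,0],[0.035,0,0,0.0014,0,0,0],[0.035,0,0,0.0014,0,0,0],[0.035,0,0,0.0014,0,0,0]])

```text
clock: 25.08
tcp_pos: [0.5885, -0.0341, 0.162]
ee_rot: [[-0.978, 0.208, 0.002], [0.208, 0.978, 0.001], [-0.001, 0.001, -1.0]]
wrist_force: [-3.6, -0.0, 11.7]
opening: 0.0456
```

Call:
apply_moves(deltas=[[0.035,0,0,-0.0015,0,0,0],[0.035,0,0,-0.003,0,0,0],[0.035,0,0,-0.0037,0,0,0],[0.035,0,0,-0.0037,0,0,0],[0.035,0,0,-0.0037,0,0,0]])

```text
clock: 25.7
tcp_pos: [0.5878, -0.0338, 0.1626]
ee_rot: [[-0.978, 0.208, -0.0], [0.208, 0.978, 0.0], [0.0, -0.0, -1.0]]
wrist_force: [0.1, -0.2, -2.5]
opening: 0.0459
```

Run:
```python
from h import *
f=eyes.grab_frame("wrist"); s=st();save(f,"w23",(260,110,390,250),5)
g=eyes.grab_frame("scene"); save(g,"s23",(290,160,370,230),9); 
c=s["tcp_pos"]+s["ee_rot"]@[0,0,.0815]; print(c,proj(g,c),proj(f,c), "axle at groove",proj(f,[.588,-.0337,.0815]),proj(g,[.588,-.0337,.0815]),'tip',proj(f,[.588,-.0337,.1]))
save(f,"w23b",(285,145,365,215),10)
t=eyes.grab_frame("top"); save(t,"t23",(200,120,420,270),3.5)
```

```text
25.75 tcp [ 0.5879 -0.0338  0.1627] x [-0.978  0.208  0.   ] y [ 0.208  0.978 -0.   ] z [-0.  0. -1.] F [-0.6 -0.1 -2.5] op 0.0457 q [-14.  19.  17. 100.  -6.  62.  83.]
[ 0.58784105 -0.03381859  0.08121066] [327.90861317 202.67509087] [321.11064965 193.60721137] axle at groove [321.29458858 193.85494642] [327.92328783 202.67426389] tip [321.25692669 200.08502445]
```

View pics/w23b.png

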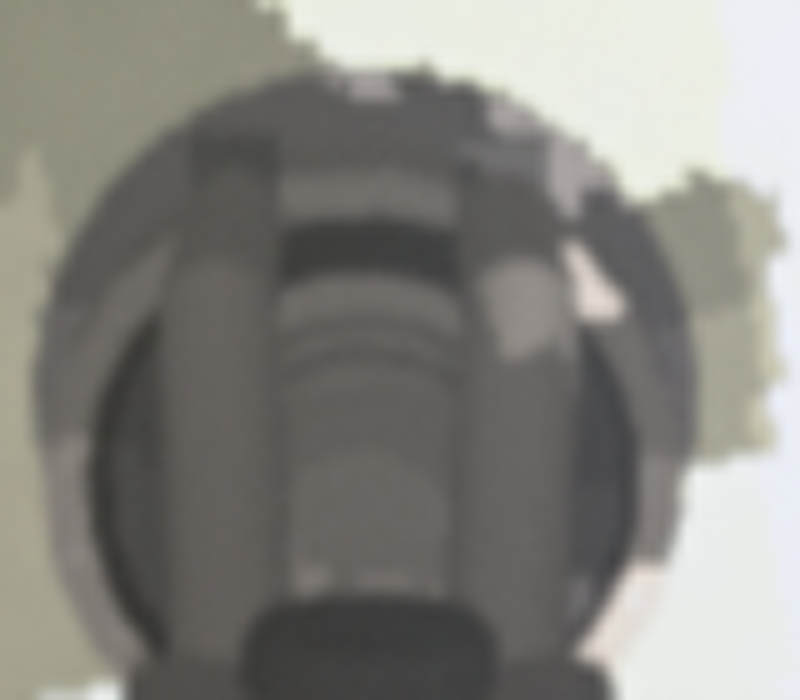

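View pics/s23.png

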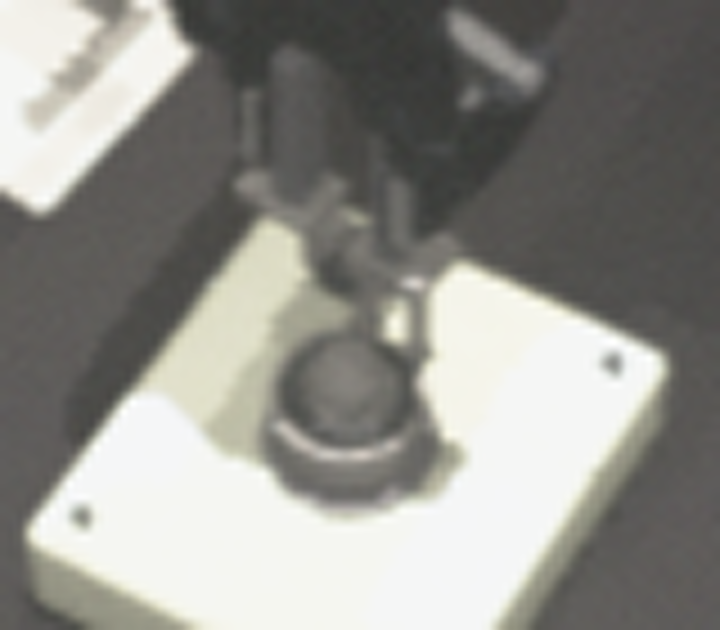

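View pics/t23.png

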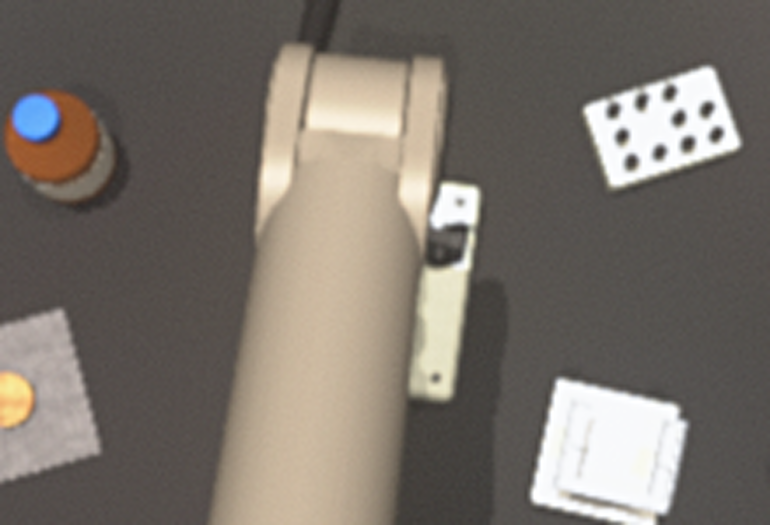

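View pics/w23.png

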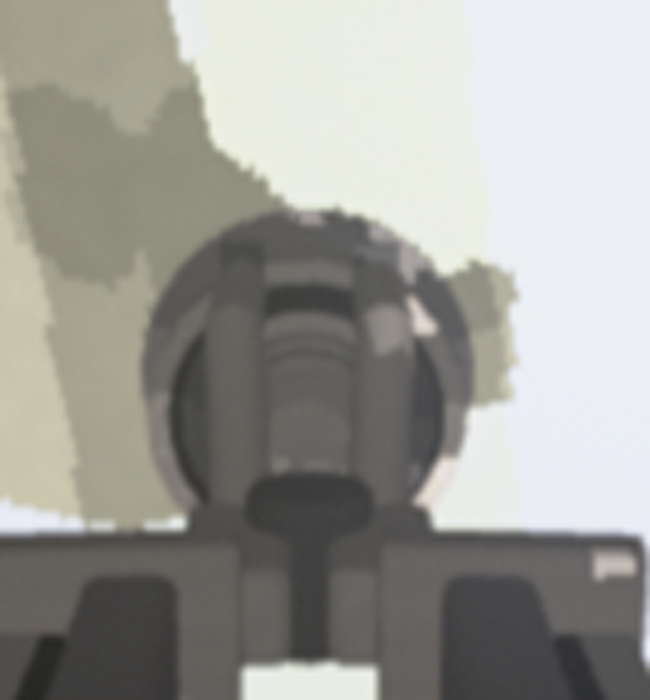

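Run:
```python
from h import *
st(); print(order.job_done()); st()
```

```text
25.85 tcp [ 0.5879 -0.0339  0.1628] x [-0.978  0.208  0.   ] y [0.208 0.978 0.   ] z [-0.  0. -1.] F [ 0.  -0.2 -2.3] op 0.0456 q [-14.  19.  17. 100.  -6.  62.  83.]
the job is handed in; nothing more can be done
None
the job is handed in; nothing more can be done
```

I put the small bearing down onto the shoulder and let go. Then I lifted the middle-sized pliers from the rack, squeezed the handles at 60 N and lowered the spread ring over the axle to the groove. The job was handed in at 25.9 s with the grip still held.

**Last checks**
- **Bearing:** I felt contact at the expected height. The wrist and scene views after release show it flat on the hub.
- **Squeeze:** the gripper opening stayed at about 45.7 mm from the lift on. The 52 mm bearing had read 50.8 mm, so I take this as the 48 mm stop.
- **Ring position:** it is centred on the axle to about 1 mm and hangs free, carrying only the pliers' weight. I touched it down on the bearing and raised it about 0.7 mm, which puts its middle at about 81.2 mm, against 81.5 mm for the groove.
- **Bystanders:** the bottle and vial block look untouched. The arm hid most of the screwdriver in the last top view, but nothing went near it.

**What disagreed**
- **Finger tips:** they stood about 30 mm farther back than the tool-frame text says, so my first close on the bearing met nothing. I lowered the hand and grasped again.
- **Ring height:** working from the grasp height in the rack gives about 83.7 mm. The scene view and the touch-down both favoured the lower value, so I used that.

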